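# Load and pump down the toddler's suction tray

## Task

Get the toddler's suction tray ready to carry out the back door: first stand every snack pot and the sippy cup that you find in the drawer upright in the middle of a suction pad of its own on the tray. Then slide the valve grip level with the green mark, and after that pump the red lever at least four full strokes, each right down to its stop and right back up. Leave everything else in place, and finish with all the pots still centred on their pads, the valve at the mark and the lever up.

Things in the scene. Friction and masses are not known exactly. Their poses are not given: they have to be found in the camera images.
- pot1: screw-top snack pot, round, orange with a lid of the same colour (white spot on top); 60 mm in diameter, 62 mm over the lid, 60 mm tall, about 130 g; origin at the centre of its underside, z up its axis. Absent (None) in some starts
- pot2: screw-top snack pot, round, green with a lid of the same colour (white spot on top); 60 mm in diameter, 62 mm over the lid, 60 mm tall, about 130 g; origin at the centre of its underside, z up its axis. Absent (None) in some starts
- pot3: screw-top snack pot, round, yellow with a lid of the same colour (white spot on top); 60 mm in diameter, 62 mm over the lid, 60 mm tall, about 130 g; origin at the centre of its underside, z up its axis. Absent (None) in some starts
- pot4: screw-top snack pot, round, blue with a lid of the same colour (white spot on top); 60 mm in diameter, 62 mm over the lid, 60 mm tall, about 130 g; origin at the centre of its underside, z up its axis. Absent (None) in some starts
- cup: clear plastic sippy cup with orange screw-top lid and spout: 56 to 62 mm in diameter, 86 mm to the top of the lid, 100 mm with the spout; origin at the centre of its underside, z up its axis. Absent (None) in some starts
- tray: blue suction tray fixed to the worktop, board 18 mm thick (top at z = 0.018), 330 x 270 mm, with the lever pump on its right (-y) side and the valve slider along its far (+x) edge; origin on the worktop under the middle of the four pads; tray x runs away from the robot, tray y to the left along the valve's track
- pad0 (a point): centre of suction pad 0, a flat grey disc 68 mm across in a white ring, flush with the top of the board; the four pads form a square of pitch 115 mm
- pad1 (a point): centre of suction pad 1, a flat grey disc 68 mm across in a white ring, flush with the top of the board; the four pads form a square of pitch 115 mm
- pad2 (a point): centre of suction pad 2, a flat grey disc 68 mm across in a white ring, flush with the top of the board; the four pads form a square of pitch 115 mm
- pad3 (a point): centre of suction pad 3, a flat grey disc 68 mm across in a white ring, flush with the top of the board; the four pads form a square of pitch 115 mm
- valve (a joint): valve slider position, 0 to 0.12 m, growing along tray +y; friction about 1.5 N, stays where it is left
- valve_top (a point): centre of the top face of the black valve grip, a block 28 mm (tray x) by 20 mm (tray y), 40 mm tall; it stands on a 40 mm wide aluminium track whose top is 40 mm below this point
- mark: green tab 22 x 8 x 14 mm beside the far edge of the valve track, showing where along tray y the valve grip must stand; origin at its underside, axes parallel to the tray's
- lever (a joint): pump lever angle: 0 up at rest (rising 0.45 rad from the pivot towards the robot), 0.70 rad fully down at its stop; a spring brings it back up; about 5 N at the paddle to start and 10 N fully down
- lever_pad (a point): middle of the top face of the lever's red paddle, 75 mm long by 40 mm wide by 16 mm thick, 170 mm from the pivot on the robot's side; about 0.18 m high at rest and 0.07 m fully down; to be pushed down from above
- lever_pivot (a point): centre of the lever's pivot, its axis along tray y
- drawer: shallow white drawer lined with grey ribbed silicone, 330 x 390 mm, walls 34 mm high, floor 6 mm above the worktop, standing on the worktop, fixed; origin at the centre of its underside. The pots, cup, bowls, plate and spoon start in it
- bowls: two nested orange bowls, 110 mm across, 55 mm tall, in the drawer; stay there
- plate: stainless plate with raised rim, 120 mm across, 16 mm tall, in the drawer; stays there
- spoon: small wooden spoon, 110 mm long, in the drawer; stays there
- mug: blue mug on the worktop to the right; stays there
- jar: amber jar on the worktop to the right; stays there
Not all that is in view belongs to the job. There is more than one size of the pot2; the one meant has the size given above.

How it is judged:
By the outcome, as a careful person would: the job done as asked, in the order asked, and still so for the second after the job is handed in, with the robot touching nothing.
Of pot1, pot2, pot3, pot4, cup only 3 to 4 are there at a start; the rules pass over those that are not, and their reading is None.
At some moment in a run one of pot1, pot2, pot3, pot4 may be knocked a few centimetres aside while the robot is not near it.
It also fails if it takes over 210 s, if anything falls off the work surface, if the arm or the gripper's body presses on something with over 40 N, if the wrist force passes 120 N, or if a joint passes its speed limit or range.

## Robot

A 7-joint arm with a two-finger parallel gripper is mounted at the origin on the work surface. World frame = base frame: x ahead of the robot, y to its left, z up, the work surface at z = 0. Lengths are in mm, angles in rad, forces in N, time in s.
With the tool pointing down it reaches from about 400 to 875 mm from the base axis. Payload 4.4 kg.
Tool frame: the origin (TCP) lies at the very end of the fingers, on their centre line; the grasp point (between the pads) lies 19 mm behind it; z points along the fingers, x is the direction in which the jaws open and shut, and the axes are right-handed (so a half turn about z gives the same grasp; the last joint's range is limited). The gripper opens to 85 mm and grips with 20 to 120 N. Pads are 22 mm wide; open, the fingers measure 114 mm over their backs; the gripper's body (76 mm by 85 mm) begins 54 mm behind the grasp point. The pads swing forward as they close: fully open they stand 13 mm farther back than shut.
Start: joints at [1.247, 0.628, 0.038, 1.517, -0.027, 0.996, -0.02], TCP at [165.747, -628.527, 231.313] pointing down, gripper open.
Joint ranges: [-3.06, 3.06], [-0.37, 2.12], [-1.25, 1.32], [0.18, 2.47], [-1.1, 4.24], [0.23, 1.98], [-2.94, 2.94]. Speed limits (rad/s): [2.57, 2.57, 3.14, 3.14, 3.14, 3.14, 3.14].

## Interface

Orientations are given as [roll, pitch, yaw] about the fixed x, y, z axes, in that order (R = Rz(yaw) Ry(pitch) Rx(roll)).
In Python, from cell import ctrl gives the robot as it stands.
- The arm moves only by the shell command python3 -m creep 'ROWS'. ROWS is text: rows parted by semicolons, each of 7 numbers parted by spaces: the shift along the tool's x, y, z in units of 40 mm (1.0 is 40 mm), then the turn, a rotation vector about the tool's x, y, z in degrees, then the closure, from 0 (fully open) to 1 (shut). In form: x y z rx ry rz grip; .... A call has 1 to 10 rows; each row is the pose to reach, as a shift and turn from the pose commanded when the call began, along the tool's axes at that moment; what a row does not reach only later rows make up. A row lasts 1/12 s, in which the tool goes at most 41.7 mm and 7.16 degrees, less where a joint would pass 70% of its speed; a pose out of reach is approached as far as the arm can. A call with a gripper value outside its range is refused whole. The fingers move at their own pace and stop on an object; the grip force is fixed at half the most. Time passes only in rows, so rows that repeat a pose let the fingers close. It gives the time, the measured TCP pose, the force and the opening at its end, in the units of the state.
- ctrl.read_state(): the state, without advancing time (a new reading comes with each control period).
- ctrl.get_image(name): name is "scene" or "top"; returns a dict with "img" (480x640x3 uint8, red, green, blue), "vfov" (degrees; the focal length in pixels is half the picture's height over the tangent of half this angle, whatever the lens; pixels are square), "cx", "cy" (the principal point, pixels), "distortion" ([k1, k2, p1, p2, k3] as OpenCV has them; the pictures are not rectified), "T" (4x4, takes a point from camera to world coordinates). Camera axes: x right, y up, looking along -z (the intrinsics and any distortion apply to the point x, -y, -z); pixel columns grow to the right and rows downward; lengths in mm; the calibration is good to about 2 mm. A picture is of the moment at which its call begins. There is no depth.
- ctrl.finish_job(): hands the job in, once; it reports no verdict.
Trained networks look in the newest picture that a camera, given by its name, has taken for a name from the list of things; names that differ only in an ending like _2 or _b are one class to them, and where a whole thing is asked for, a point or a joint stands for the part that bears it (a point fixed in the world has none). Each returns a list of dicts, best first, with "score" (0 to 1); they miss things now and then, are a little off and sometimes report something else, mostly with a low value. They report only what shows in the picture. A call takes as long as a camera call. They do not tell look-alikes from the thing itself.
- ctrl.boxes_of(camera, thing): "rect" ([left, top, right, bottom] in pixels, round what is visible of it).
- ctrl.cut_out(camera, thing): "pixels" (480x640 bool, what is visible of it) and "rect" ([left, top, right, bottom] in pixels, round what is visible of it).
The state is a dict: "clock": time; "qpos": joint angles; "qd": joint speeds; "tau": joint torques, N m; "eef_pos": TCP position; "tool_rot": TCP orientation; "force": force on the tool from outside, world axes, zero at the start; "torque": the same for the moment, N m; "width": finger opening in mm.
Only numpy, scipy, OpenCV 4.12 (cv2) and the standard library are available. Lean on these libraries where they do the work, as an engineer would, in place of code of your own. Each camera call takes 0.05 s, during which the arm holds its last target.

## Working session

There is one attempt and no reset: what is moved stays moved. The work goes in short steps, Python scripts to look and compute and a shell command to move; the robot and the scene stay as the last step left them, time stands still between calls to the robot, and variables do not carry over. Pictures are saved under pics/ and viewed, and the job is handed in when it is done.

```bash
ls -la; mkdir -p pics; python3 - <<'E'
from cell import ctrl
import cv2,numpy as np
print(ctrl.read_state())
for n in("scene","top"):
    d=ctrl.get_image(n); cv2.imwrite(f"pics/{n}0.png",d["img"][:,:,::-1])
    print(n,d["vfov"],d["cx"],d["cy"],d["distortion"],np.array(d["T"]).round(3).tolist())
E
```

```text
total 12
drwxr-xr-x  3 agent agent 4096 Dec  7 09:29 .
drwxr-xr-x 23 root  root  4096 Dec  7 09:29 ..
drwxr-xr-x  2 agent agent 4096 Dec  7 09:29 pics
{'clock': 0.0, 'qpos': array([ 1.24718385,  0.62932219,  0.03842581,  1.51835571, -0.02701261,
        0.99629676, -0.02002522]), 'qd': array([-2.57567719e-03,  2.39531524e-05,  9.96669991e-04,  8.58954584e-04,
       -4.16537989e-04,  8.24052516e-04,  4.28742055e-04]), 'tau': array([ 7.15301630e-04, -5.63387632e+01,  1.22618917e+00, -1.93440574e+01,
        1.08322260e-02,  1.06056780e-02,  2.93558185e-05]), 'eef_pos': array([ 165.61205128, -627.91127128,  230.40822621]), 'tool_rot': array([ 3.14158954e+00,  1.86473907e-03, -1.31300260e+00]), 'force': array([0.2873087 , 0.30186874, 0.38682255]), 'torque': array([ 0.06003381, -0.00022098,  0.02626507]), 'width': 84.91057339441132}
scene 52.94165104645662 322.0233724259934 239.23595536012797 [-0.03464426  0.          0.          0.          0.        ] [[0.534, -0.638, 0.554, 1274.131], [0.845, 0.405, -0.348, -403.766], [-0.003, 0.654, 0.756, 1060.016], [0.0, 0.0, 0.0, 1.0]]
top 56.881959321195396 330.26408518809893 235.5812815665132 [0.00679725 0.         0.         0.         0.        ] [[0.006, 0.984, -0.181, 359.426], [-1.0, 0.004, -0.015, 5.538], [-0.014, 0.181, 0.983, 1411.119], [0.0, 0.0, 0.0, 1.0]]
```

View pics/scene0.png

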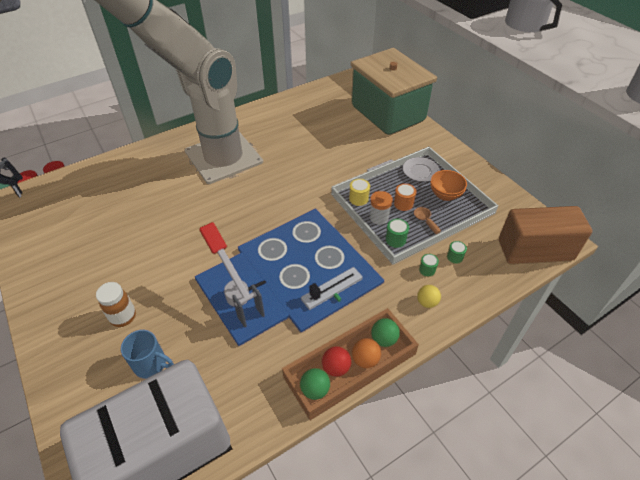

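View pics/top0.png

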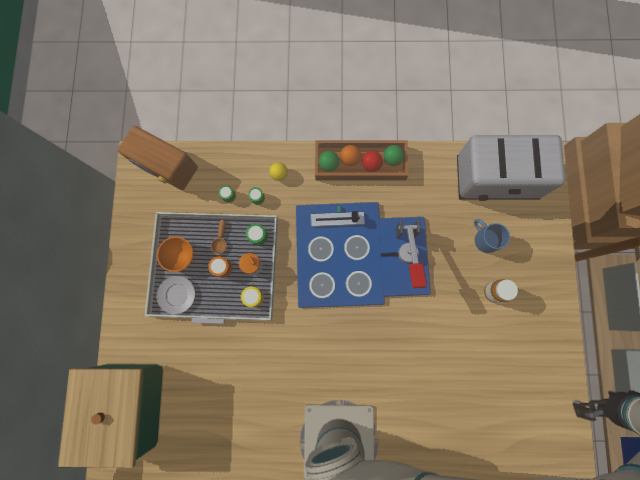

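```bash
cat > h.py <<'E'
from cell import ctrl
import cv2,numpy as np
from scipy.spatial.transform import Rotation as R
from scipy.optimize import least_squares
F=np.diag([1,-1,-1.])
def cam(d):
    f=240/np.tan(np.radians(d["vfov"]/2))
    K=np.array([[f,0,d["cx"]],[0,f,d["cy"]],[0,0,1]]);T=np.array(d["T"])
    return K,np.array(d["distortion"],float),T
def ray(d,p):
    K,D,T=cam(d)
    u=cv2.undistortPoints(np.array(p,float).reshape(-1,1,2),K,D).reshape(-1,2)
    v=(np.c_[u,np.ones(len(u))]@F)@T[:3,:3].T
    return T[:3,3],v
def at_z(d,p,z):
    o,v=ray(d,p); return o+v*((z-o[2])/v[:,2])[:,None]
def proj(d,P):
    K,D,T=cam(d)
    c=(np.array(P,float).reshape(-1,3)-T[:3,3])@T[:3,:3]@F
    return cv2.projectPoints(c.reshape(-1,1,3),np.zeros(3),np.zeros(3),K,D)[0].reshape(-1,2)
def tri(ds,ps):
    A=np.zeros((3,3));b=np.zeros(3)
    for d,p in zip(ds,ps):
        o,v=ray(d,p);v=v[0]/np.linalg.norm(v[0]);M=np.eye(3)-np.outer(v,v);A+=M;b+=M@o
    return np.linalg.solve(A,b)
def snap(n,name=None):
    d=ctrl.get_image(n)
    if name: cv2.imwrite(f"pics/{name}.png",d["img"][:,:,::-1])
    return d
def crop(d,name,x0,y0,x1,y1,s=4):
    cv2.imwrite(f"pics/{name}.png",cv2.resize(d["img"][y0:y1,x0:x1,::-1],None,fx=s,fy=s,interpolation=cv2.INTER_CUBIC))
def disc(P,r,n=24):
    a=np.linspace(0,2*np.pi,n,endpoint=False);return np.c_[P[0]+r*np.cos(a),P[1]+r*np.sin(a),np.full(n,P[2])]
def move(target,yaw_deg=None,s=None):
    """shift in units along tool axes and rotvec deg in tool axes, from measured pose; tool down with yaw"""
    s=s or ctrl.read_state();Rc=R.from_euler('xyz',s["tool_rot"])
    sh=Rc.inv().apply(np.array(target)-s["eef_pos"])/40
    Rt=Rc if yaw_deg is None else R.from_euler('xyz',[180,0,yaw_deg],degrees=True)
    return sh.round(2),np.degrees((Rc.inv()*Rt).as_rotvec()).round(1)
E
python3 - <<'E'
from h import *
ds=snap("scene");dt=snap("top")
crop(dt,"c_drawer",120,170,310,330);crop(dt,"c_tray",285,190,445,315,5);
crop(ds,"c_drawer_s",310,130,510,280);crop(ds,"c_tray_s",185,205,385,355)
for t in["pot1","pot2","pot3","pot4","cup","tray","valve_top","mark","lever_pad","lever_pivot","drawer","bowls","plate","spoon"]:
    for n in("scene","top"):
        print(t,n,[(np.round(b["rect"]).astype(int).tolist(),round(b["score"],2)) for b in ctrl.boxes_of(n,t)[:4]])
E
```

```text
pot1 scene [([350, 181, 374, 205], 0.79), ([387, 221, 406, 245], 0.76), ([446, 240, 466, 266], 0.66), ([416, 251, 436, 276], 0.58)]
pot1 top [([239, 288, 263, 306], 0.74), ([206, 255, 236, 276], 0.63), ([247, 188, 267, 206], 0.58), ([248, 226, 268, 245], 0.56)]
pot2 scene [([350, 181, 374, 205], 0.79), ([387, 221, 406, 245], 0.76), ([446, 240, 466, 266], 0.66), ([416, 251, 436, 276], 0.58)]
pot2 top [([239, 288, 263, 306], 0.74), ([206, 255, 236, 276], 0.63), ([247, 188, 267, 206], 0.58), ([248, 226, 268, 245], 0.56)]
pot3 scene [([350, 181, 374, 205], 0.79), ([387, 221, 406, 245], 0.76), ([446, 240, 466, 266], 0.66), ([416, 251, 436, 276], 0.58)]
pot3 top [([239, 288, 263, 306], 0.74), ([206, 255, 236, 276], 0.63), ([247, 188, 267, 206], 0.58), ([248, 226, 268, 245], 0.56)]
pot4 scene [([350, 181, 374, 205], 0.79), ([387, 221, 406, 245], 0.76), ([446, 240, 466, 266], 0.66), ([416, 251, 436, 276], 0.58)]
pot4 top [([239, 288, 263, 306], 0.74), ([206, 255, 236, 276], 0.63), ([247, 188, 267, 206], 0.58), ([248, 226, 268, 245], 0.56)]
cup scene [([368, 191, 394, 226], 0.79), ([203, 222,
[... 173 characters left out ...]
, 304], 0.71)]
valve_top top [([294, 201, 431, 307], 0.25)]
mark scene []
mark top [([473, 216, 508, 253], 0.32)]
lever_pad scene [([202, 222, 251, 298], 0.59), ([193, 210, 388, 346], 0.48)]
lever_pad top [([411, 222, 425, 287], 0.84)]
lever_pivot scene [([192, 210, 387, 346], 0.96)]
lever_pivot top [([297, 203, 431, 308], 0.6)]
drawer scene [([332, 148, 498, 266], 0.96)]
drawer top [([145, 209, 283, 323], 0.92), ([240, 252, 266, 274], 0.71)]
bowls scene []
bowls top [([154, 236, 191, 274], 0.89)]
plate scene [([400, 156, 435, 181], 0.75), ([194, 209, 385, 347], 0.75)]
plate top [([158, 276, 196, 316], 0.62)]
spoon scene [([414, 208, 436, 232], 0.83)]
spoon top [([212, 220, 226, 251], 0.61)]
```

View pics/c_drawer.png

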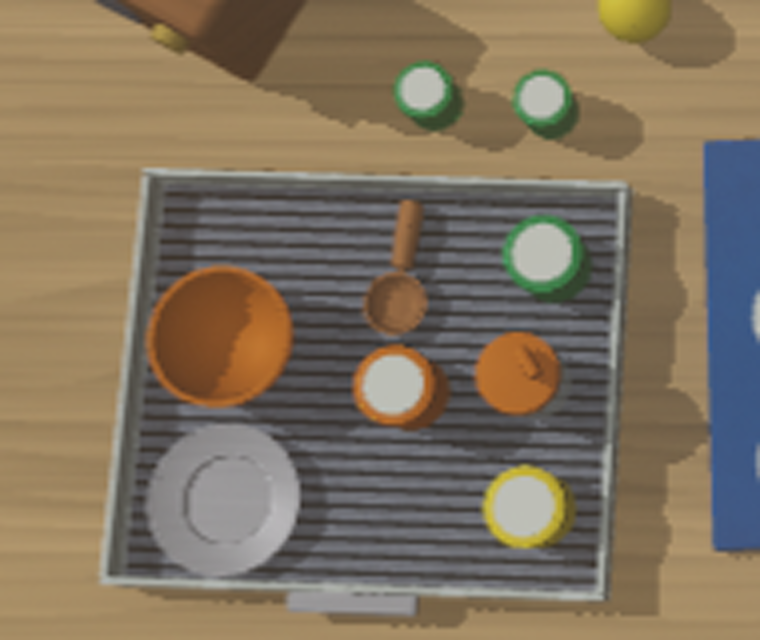

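View pics/c_tray.png

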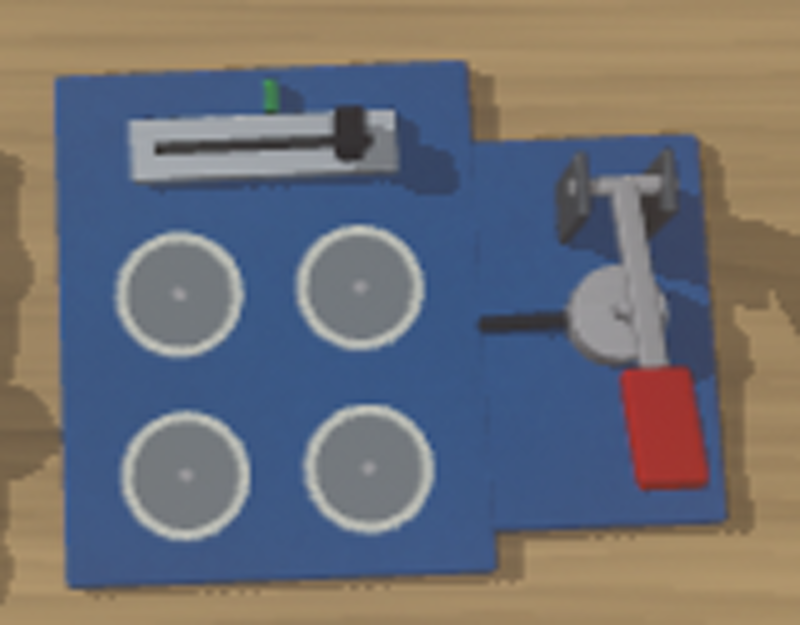

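View pics/c_drawer_s.png

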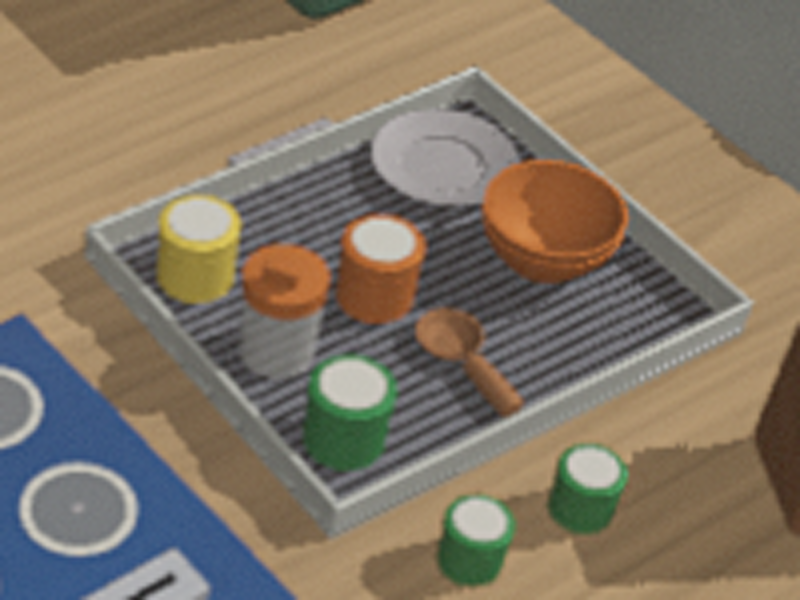

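View pics/c_tray_s.png

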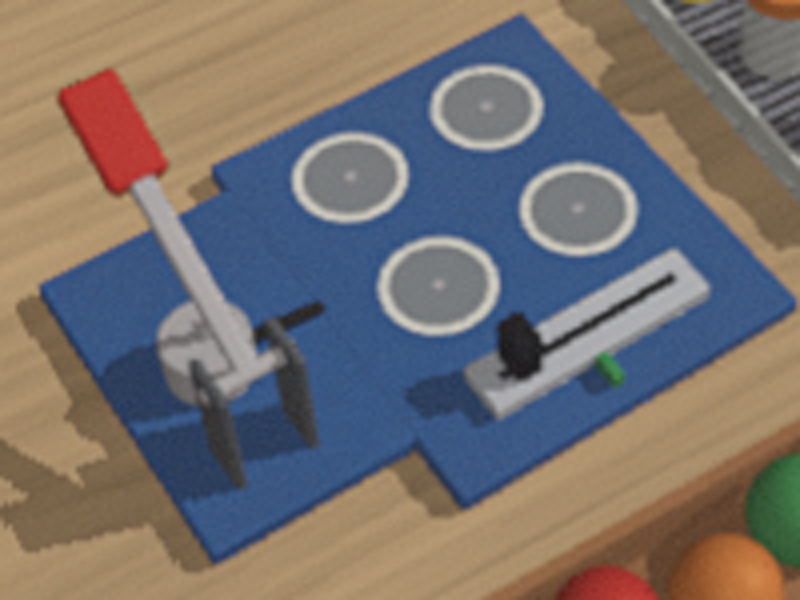

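Top view, what could be mistaken: green – (256,234) in the drawer, 60 mm class = pot2; (227,194) and (256,195) on the worktop, smaller = decoys. Orange – pot1 (219,267), cup lid (249,263), bowls (175,254). Yellow – pot3 (251,297), lemon (278,171). No blue pot (mug at (490,237) only). The crop confirms the choice: everything in the drawer except bowls, plate and spoon. Now I'll measure.

```bash
cat > meas.py <<'E'
from h import *
def white(d,c,r=12,thr=150):
    im=d["img"].astype(float);m=((im.min(2)>thr)&(im.max(2)-im.min(2)<32)).astype(np.uint8)
    n,l,st,ce=cv2.connectedComponentsWithStats(m)
    i=[k for k in range(1,n) if st[k,4]>15 and np.hypot(*(ce[k]-c))<r]
    if not i: return None
    k=max(i,key=lambda k:st[k,4]);return ce[k],st[k]
E
python3 - <<'E'
from meas import *
ds=snap("scene");dt=snap("top")
for n,ct,z in[("pot1",(219,267),66),("pot2",(256,234),66),("pot3",(251,297),66),("decA",(227,194),45),("decB",(256,195),45)]:
    a=white(dt,ct); P=at_z(dt,[a[0]],z)[0]; q=proj(ds,P)[0]; b=white(ds,q)
    print(n,a[0].round(1),a[1],P.round(1),'scene pred',q.round(1),b and b[0].round(1), b and at_z(ds,[b[0]],z)[0].round(1), b and tri([dt,ds],[a[0],b[0]]).round(1))
# pads: grey disc
for d,n,cs in[(dt,"top",[(321,249),(357,248),(322,285),(359,284)]),(ds,"scene",[(330,257),(294.5,276),(306.5,232),(272.5,249.5)])]:
    im=d["img"].astype(int);m=((im.max(2)-im.min(2)<28)&(im.min(2)>85)).astype(np.uint8)
    nn,l,st,ce=cv2.connectedComponentsWithStats(m)
    for c in cs:
        # ring+disc: component at centre neighbourhood
        k=np.bincount(l[int(c[1])-8:int(c[1])+9,int(c[0])-8:int(c[0])+9].ravel(),minlength=nn);k[0]=0;k=k.argmax()
        P=at_z(d,[ce[k]],18)[0];print(n,c,st[k],ce[k].round(1),P.round(1))
E
```

```text
pot1 [217.9 265.6] [211 259  15  14 163] [512.1 369.4  66. ] scene pred [405.3 189.4] [405.4 189.5] [512.7 369.2  66. ] [512.2 369.7  65.4]
pot2 [255.  232.7] [248 226  15  14 160] [614.8 259.6  66. ] scene pred [397.6 225.2] [397.8 225.6] [616.4 259.1  66. ] [615.2 260.1  64.3]
pot3 [250.5 296.1] [244 289  14  15 168] [420.  265.9  66. ] scene pred [359.3 184.3] [359.4 184.5] [420.9 265.7  66. ] [420.1 266.2  65.1]
decA [225.  191.6] [220 187  11  10  87] [752.4 364.6  45. ] scene pred [457.8 246.4] [458.  246.4] [752.8 364.9  45. ] [752.6 364.9  44.8]
decB [254.9 193.7] [250 189  11  10  86] [745.6 268.5  45. ] scene pred [429.4 259.4] [429.6 259.5] [746.1 268.7  45. ] [745.8 268.7  44.7]
top (321, 249) [308 237  26  24 490] [320.4 248.5] [573.6  58.3  18. ]
top (357, 248) [344 235  26  25 491] [356.5 247. ] [578.9 -56.6  18. ]
top (322, 285) [309 272  26  26 518] [321.6 284.8] [458.5  53.3  18. ]
top (359, 284) [346 271  26  26 514] [358.3 283.2] [464.  -61.7  18. ]
scene (330, 257) [315 246  29  23 544] [329.1 256.8] [575.2  57.2  18. ]
scene (294.5, 276) [279 264  31  25 600] [294.2 275.9] [580.4 -57.3  18. ]
scene (306.5, 232) [293 221  28  22 482] [306.2 231.4] [460.2  52.6  18. ]
scene (272.5, 249.5) [258 238  29  23 522] [272.1 248.8] [465.  -62.4  18. ]
```

```bash
python3 - <<'E'
from meas import *
ds=snap("scene");dt=snap("top")
im=dt["img"]; hsv=cv2.cvtColor(im,cv2.COLOR_RGB2HSV)
m=((hsv[...,0]>5)&(hsv[...,0]<17)&(hsv[...,1]>170)).astype(np.uint8)
n,l,st,ce=cv2.connectedComponentsWithStats(m);
for k in range(1,n):
    if st[k,4]>60 and abs(ce[k]-[249,263]).max()<15:
        c,r=cv2.minEnclosingCircle(np.argwhere(l==k)[:,::-1].astype(np.float32));print("lid top",st[k],ce[k],c,r,at_z(dt,[c,ce[k]],90).round(1))
        P=at_z(dt,[c],90)[0]
for z in(90,): print("scene pred lid",proj(ds,P))
hs=cv2.cvtColor(ds["img"],cv2.COLOR_RGB2HSV)
for n,c in(("top",),("scene",)) if 0 else []:pass
b=ctrl.boxes_of("scene","cup")[0]["rect"];print(b)
# red paddle
for d in(dt,ds):
    h=cv2.cvtColor(d["img"],cv2.COLOR_RGB2HSV);m=(((h[...,0]<5)|(h[...,0]>175))&(h[...,1]>170)&(h[...,2]>110)).astype(np.uint8)
    n,l,st,ce=cv2.connectedComponentsWithStats(m)
    for k in range(1,n):
        if st[k,4]>80: print("red",st[k],ce[k])
    m=((h[...,0]>50)&(h[...,0]<80)&(h[...,1]>100)).astype(np.uint8)
    n,l,st,ce=cv2.connectedComponentsWithStats(m)
    for k in range(1,n):
        if st[k,4]>5: print("green",st[k],ce[k].round(1),at_z(d,[ce[k]],25).round(1))
a=proj
# drawer corners rim z34 (top crop px)
print("drawer",at_z(dt,[[156.5,213.5],[277,216.5],[271,319],[146.5,315]],34).round(0).tolist())
# valve track corners etc
print("track",at_z(dt,[[311,214],[364,212],[365,223],[312,226]],30).round(0).tolist())
E
```

```text
lid top [239 253  20  20 301] [248.74418605 262.86378738] (248.70852661132812, 262.822265625) 10.131612777709961 [[518.  270.5  90. ]
 [517.9 270.4  90. ]]
scene pred lid [[380.73572708 197.1325756 ]]
[368.6, 190.9, 392.7, 225.9]
red [363 152  14  15 162] [369.08641975 159.        ]
red [410 264  16  23 293] [417.08532423 274.93856655]
green [   0    0   23  113 1700] [ 7.9 45.1] [[1283.1 1151.7   25. ]]
green [384 145  15  16 187] [391.1 152.9] [[ 891.1 -171.2   25. ]]
green [319 151  14  16 166] [325.6 158.8] [[870.5  44.   25. ]]
green [220 186  13  14  35] [228.  193.7] [[751.  359.8  25. ]]
green [249 188  14  14  35] [257.3 195.4] [[745.7 264.3  25. ]]
green [338 206   3   6  16] [338.9 208.8] [[ 7.02e+02 -2.00e-01  2.50e+01]]
green [246 224  19  19  87] [256.  233.7] [[619.5 263.8  25. ]]
green [137 446   8  12  31] [140.4 451.7] [[-31.3 578.9  25. ]]
red [200 223  26  30 424] [212.39386792 237.16509434]
red [323 347  28  29 614] [336.55537459 361.30944625]
green [387 221  22  26 294] [396.3 236.9] [[621.5 255.6  25. ]]
green [450 244  17  19 124] [456.6 255.1] [[763.9 355.5  25. ]]
green [421 257  17  19 123] [428.3 268.2] [[756.6 259.1  25. ]]
green [334 294   7   7  27] [337.2 296.9] [[7.023e+02 3.000e-01 2.500e+01]]
green [372 319  27  27 550] [385.7 332. ] [[851.4  43.3  25. ]]
green [300 369  30  30 682] [314.9 383.5] [[ 871.4 -171.8   25. ]]
drawer [[682.0, 584.0, 34.0], [674.0, 197.0, 34.0], [352.0, 207.0, 34.0], [362.0, 590.0, 34.0]]
track [[683.0, 89.0, 30.0], [690.0, -80.0, 30.0], [654.0, -83.0, 30.0], [644.0, 85.0, 30.0]]
```

```bash
cat > m.sh <<'E'
python3 - "$@" <<'P'
import sys
from h import *
a=[float(x) for x in sys.argv[1:]]
s=ctrl.read_state();sh,rv=move(a[:3],a[3] if len(a)>3 else None,s)
print("t",round(s["clock"],1),"at",s["eef_pos"].round(1),np.degrees(s["tool_rot"]).round(1),"F",s["force"].round(1),"w",round(s["width"],1),"\nGO",*sh,*rv)
P
E
chmod +x m.sh; ./m.sh 500 -330 300 -20
```

```text
t 1.9 at [ 165.7 -628.5  231.3] [-180.    -0.   -75.2] F [-0.2 -0.5 -0.1] w 85.6 
GO -5.09 -9.98 -1.72 -0.0 -0.0 -55.2
```

```bash
python3 -m creep '-5.1 -10 -1.7 0 0 -55 0; -5.1 -10 -1.7 0 0 -55 0; -5.1 -10 -1.7 0 0 -55 0; -5.1 -10 -1.7 0 0 -55 0; -5.1 -10 -1.7 0 0 -55 0; -5.1 -10 -1.7 0 0 -55 0; -5.1 -10 -1.7 0 0 -55 0; -5.1 -10 -1.7 0 0 -55 0; -5.1 -10 -1.7 0 0 -55 0; -5.1 -10 -1.7 0 0 -55 0'; ./m.sh 500 -330 300 -20; ./m.sh 615 150 200 45
```

```text
clock: 2.68
eef_pos: [474.0, -352.6, 294.3]
tool_rot: [3.141, -0.0, -0.353]
force: [-0.0, -1.2, 0.3]
width: 85.3
t 2.7 at [ 474.  -352.6  294.3] [180.   -0.  -20.2] F [-0.  -1.2  0.3] w 85.3 
GO 0.41 -0.76 -0.14 0.0 -0.0 -0.2
t 2.7 at [ 474.  -352.6  294.3] [180.   -0.  -20.2] F [-0.  -1.2  0.3] w 85.3 
GO -1.04 -13.01 2.35 0.0 -0.0 -65.2
```

```bash
python3 -m creep '-1 -13 2.3 0 0 -65 0; -1 -13 2.3 0 0 -65 0; -1 -13 2.3 0 0 -65 0; -1 -13 2.3 0 0 -65 0; -1 -13 2.3 0 0 -65 0; -1 -13 2.3 0 0 -65 0; -1 -13 2.3 0 0 -65 0; -1 -13 2.3 0 0 -65 0; -1 -13 2.3 0 0 -65 0; -1 -13 2.3 0 0 -65 0'; ./m.sh 615.5 260 160 45; sed -n 1,5p m.sh >/dev/null
```

```text
clock: 3.52
eef_pos: [585.2, 42.3, 221.1]
tool_rot: [3.141, -0.0, 0.786]
force: [0.3, -0.7, 0.1]
width: 85.6
t 3.5 at [585.2  42.3 221.1] [180.  -0.  45.] F [ 0.3 -0.7  0.1] w 85.6 
GO 4.38 -3.31 1.53 0.0 -0.0 0.0
```

```bash
python3 -m creep '0 0 0 0 0 0 0; 0 0 0 0 0 0 0;0 0 0 0 0 0 0'; ./m.sh 615.5 260 160 45
```

```text
clock: 3.77
eef_pos: [584.8, 40.3, 221.1]
tool_rot: [3.141, 0.001, 0.781]
force: [0.1, -1.1, -0.5]
width: 85.1
t 3.8 at [584.8  40.3 221.1] [1.80e+02 1.00e-01 4.48e+01] F [ 0.1 -1.1 -0.5] w 85.1 
GO 4.42 -3.36 1.52 0.0 0.1 -0.2
```

```bash
python3 -m creep '4.42 -3.36 1.5 0 0 0 0; 4.42 -3.36 1.5 0 0 0 0; 4.42 -3.36 1.5 0 0 0 0; 4.42 -3.36 1.5 0 0 0 0; 4.42 -3.36 1.5 0 0 0 0; 4.42 -3.36 1.5 0 0 0 0; 4.42 -3.36 1.5 0 0 0 0; 4.42 -3.36 1.5 0 0 0 0; 4.42 -3.36 1.5 0 0 0 0; 4.42 -3.36 1.5 0 0 0 0'; cat > pots.py <<'E'
import sys
from meas import *
# usage: pots.py name z : pot white spots near known list, from both cameras
z=float(sys.argv[1]) if len(sys.argv)>1 else 66
ds=snap("scene");dt=snap("top")
for d,n in((dt,"top"),(ds,"scene")):
    im=d["img"].astype(float);m=((im.min(2)>140)&(im.max(2)-im.min(2)<32)).astype(np.uint8)
    k,l,st,ce=cv2.connectedComponentsWithStats(m)
    for i in range(1,k):
        if 60<st[i,4]<420:
            P=at_z(d,[ce[i]],z)[0]
            if 340<P[0]<800 and -150<P[1]<600:
                dil=cv2.dilate((l==i).astype(np.uint8),np.ones((5,5)))-(l==i)
                print(n,st[i,:].tolist(),P[:2].round(1),"ring",np.median(im[dil>0],0))
E
./m.sh 615.5 260 30 45; python3 pots.py; ./m.sh
```

```text
clock: 4.6
eef_pos: [616.8, 257.3, 161.8]
tool_rot: [3.14, 0.001, 0.777]
force: [0.1, -0.2, -0.7]
width: 85.5
t 4.6 at [616.8 257.3 161.8] [179.9   0.   44.5] F [ 0.1 -0.2 -0.7] w 85.5 
GO 0.03 -0.08 3.29 0.1 0.0 -0.5
top [250, 189, 11, 11, 91] [739.5 264.3] ring [ 96. 130.  84.]
top [156, 212, 51, 3, 73] [676.7 493.4] ring [137.5 132.  100. ]
top [311, 213, 45, 13, 353] [659.5  25.9] ring [ 71.  90. 107.]
top [345, 235, 25, 23, 129] [577.8 -56.1] ring [ 98.  115.5 133. ]
top [257, 251, 30, 28, 204] [513.  206.4] ring [153. 148. 135.]
top [211, 259, 15, 14, 163] [512.1 369.4] ring [178. 112.  56.]
top [346, 279, 26, 17, 87] [441.7 -55.8] ring [117. 121. 126.]
top [244, 289, 14, 15, 168] [420.  265.9] ring [193.  179.5  65. ]
scene [424, 158, 12, 11, 73] [457.1 510. ] ring [119. 115. 114.]
scene [332, 165, 47, 28, 129] [387.5 271.5] ring [154.5 144.  119. ]
scene [383, 177, 115, 81, 356] [691.3 364.8] ring [137. 136. 114.]
scene [353, 180, 14, 10, 112] [420.9 265.7] ring [200.  183.  110.5]
scene [398, 185, 15, 10, 119] [512.7 369.2] ring [183.  117.5  71.5]
scene [293, 221, 28, 21, 183] [497.8  31.9] ring [102. 116. 131.]
scene [390, 220, 17, 12, 164] [616.3 259.3] ring [ 79.5 132.5  91. ]
scene [258, 238, 29, 19, 115] [484.2 -74.6] ring [ 89.5 104.5 132. ]
scene [452, 242, 13, 10, 106] [763.9 348.9] ring [ 96.5 143.5  99. ]
scene [316, 246, 26, 7, 65] [582.1  50.1] ring [100.5 108.5 131. ]
scene [423, 254, 14, 11, 114] [757.  255.1] ring [104.  138.   92.5]
scene [320, 257, 24, 12, 81] [634.5  31.7] ring [ 89.5  98.  134. ]
scene [279, 265, 31, 24, 194] [618.7 -73.8] ring [101. 111. 131.]Traceback (most recent call last):
  File "<stdin>", line 4, in <module>
  File "h.py", line 37, in move
    sh=Rc.inv().apply(np.array(target)-s["eef_pos"])/40
                      ~~~~~~~~~~~~~~~~^~~~~~~~~~~~~
ValueError: operands could not be broadcast together with shapes (0,) (3,)
```

```bash
python3 -m creep '0.03 -0.05 1 0 0 0 0; 0.03 -0.05 2 0 0 0 0; 0.03 -0.05 2.6 0 0 0 0; 0.03 -0.05 3.1 0 0 0 0; 0.03 -0.05 3.6 0 0 0 0; 0.03 -0.05 3.6 0 0 0 0; 0.03 -0.05 3.6 0 0 0 0; 0.03 -0.05 3.6 0 0 0 0'; ./m.sh 615.5 260 18 45
```

```text
clock: 5.37
eef_pos: [616.2, 262.9, 18.8]
tool_rot: [3.141, -0.002, 0.78]
force: [0.7, 0.6, 0.0]
width: 85.9
t 5.4 at [616.2 262.9  18.8] [ 1.80e+02 -1.00e-01  4.47e+01] F [0.7 0.6 0. ] w 85.9 
GO -0.06 0.04 0.02 0.0 -0.1 -0.3
```

```bash
python3 -m creep '-0.06 0.04 0 0 0 0 0; -0.06 0.04 0 0 0 0 0; -0.06 0.04 0 0 0 0 1; -0.06 0.04 0 0 0 0 1; -0.06 0.04 0 0 0 0 1; -0.06 0.04 0 0 0 0 1; -0.06 0.04 0 0 0 0 1; -0.06 0.04 0 0 0 0 1; -0.06 0.04 0 0 0 0 1'; ./m.sh 615.5 260 180 45
```

```text
clock: 6.12
eef_pos: [615.4, 260.5, 18.8]
tool_rot: [3.141, -0.002, 0.781]
force: [-0.3, -0.6, 6.6]
width: 60.0
t 6.1 at [615.4 260.5  18.8] [ 1.799e+02 -1.000e-01  4.480e+01] F [-0.3 -0.6  6.6] w 60.0 
GO -0.0 0.01 -4.03 0.1 -0.1 -0.2
```

```bash
python3 -m creep '0 0 -1 0 0 0 1; 0 0 -2 0 0 0 1; 0 0 -3 0 0 0 1; 0 0 -4 0 0 0 1; 0 0 -4 0 0 0 1; 0 0 -4 0 0 0 1'; ./m.sh 574.4 57.8 180 45
```

```text
clock: 6.62
eef_pos: [615.9, 261.1, 180.3]
tool_rot: [3.14, -0.005, 0.781]
force: [0.0, -0.4, -2.7]
width: 60.0
t 6.6 at [615.9 261.1 180.3] [179.9  -0.3  44.8] F [ 0.  -0.4 -2.7] w 60.0 
GO -4.32 2.88 -0.01 0.1 -0.3 -0.2
```

```bash
python3 -m creep '-4.3 2.86 0 0 0 0 1; -4.3 2.86 0 0 0 0 1; -4.3 2.86 0 0 0 0 1; -4.3 2.86 0 0 0 0 1; -4.3 2.86 0 0 0 0 1; -4.3 2.86 0 0 0 0 1; -4.3 2.86 0 0 0 0 1; -4.3 2.86 2 0 0 0 1; -4.3 2.86 2 0 0 0 1; -4.3 2.86 2 0 0 0 1'; python3 -m creep '0 0 0 0 0 0 1; 0 0 0 0 0 0 1; 0 0 0 0 0 0 1'; ./m.sh 574.4 57.8 31 45
```

```text
clock: 7.45
eef_pos: [567.2, 57.9, 90.2]
tool_rot: [-3.133, 0.011, 0.784]
force: [-1.5, -0.8, -2.6]
width: 60.0
clock: 7.7
eef_pos: [574.6, 59.2, 99.3]
tool_rot: [3.14, -0.003, 0.782]
force: [0.9, -0.6, -1.7]
width: 59.6
t 7.7 at [574.6  59.2  99.3] [179.9  -0.2  44.8] F [ 0.9 -0.6 -1.7] w 59.6 
GO -0.03 0.02 1.71 0.1 -0.2 -0.2
```

```bash
python3 -m creep '-0.03 0.02 0.6 0 -0.2 0 1; -0.03 0.02 1.2 0 -0.2 0 1; -0.03 0.02 1.4 0 -0.2 0 1; -0.03 0.02 1.6 0 -0.2 0 1; -0.03 0.02 1.68 0 -0.2 0 1; -0.03 0.02 1.68 0 -0.2 0 1; -0.03 0.02 1.68 0 -0.2 0 1; -0.03 0.02 1.68 0 -0.2 0 1'; ./m.sh 574.4 57.8 31 45
```

```text
clock: 8.37
eef_pos: [573.6, 56.6, 31.2]
tool_rot: [3.14, 0.002, 0.781]
force: [0.2, 0.8, -1.6]
width: 59.8
t 8.4 at [573.6  56.6  31.2] [1.799e+02 1.000e-01 4.480e+01] F [ 0.2  0.8 -1.6] w 59.8 
GO 0.03 -0.01 0.0 0.1 0.1 -0.2
```

```bash
python3 -m creep '0.02 -0.01 0.03 0 0 0 1; 0.02 -0.01 0.03 0 0 0 1; 0.02 -0.01 0.03 0 0 0 1; 0.02 -0.01 0.03 0 0 0 1'; python3 -m creep '0 0 0 0 0 0 0; 0 0 0 0 0 0 0; 0 0 0 0 0 0 0; 0 0 0 0 0 0 0; 0 0 0 0 0 0 0; 0 0 -1 0 0 0 0; 0 0 -2 0 0 0 0; 0 0 -3 0 0 0 0; 0 0 -3.5 0 0 0 0; 0 0 -3.5 0 0 0 0'; ./m.sh 420.4 265.8 160 45;python3 pots.py 78 | grep -v "ring \[ *1"
```

```text
clock: 8.7
eef_pos: [573.7, 56.5, 30.8]
tool_rot: [3.139, 0.003, 0.781]
force: [-2.1, -2.7, 11.5]
width: 59.9
clock: 9.53
eef_pos: [576.6, 58.7, 174.0]
tool_rot: [3.136, -0.004, 0.781]
force: [1.2, 1.3, -0.5]
width: 85.2
t 9.5 at [576.6  58.7 174. ] [179.7  -0.2  44.8] F [ 1.2  1.3 -0.5] w 85.2 
GO 0.87 -6.43 0.32 0.3 -0.2 -0.2
top [220, 187, 11, 10, 91] [743.  355.6] ring [ 91. 123.  75.]
top [250, 189, 11, 11, 90] [736.3 262. ] ring [ 94. 133.  84.]
scene [319, 237, 18, 13, 186] [572.8  53.2] ring [ 68.  134.5  92.5]
scene [258, 238, 29, 23, 204] [512.2 -82.2] ring [ 89. 107. 133.]
scene [452, 242, 13, 10, 106] [770.  339.8] ring [ 95.5 142.   99. ]
scene [321, 250, 23, 19, 98] [638.8  37. ] ring [ 71.5 100.5 134. ]
```

```bash
python3 -m creep '0.87 -6.45 0.3 0 0 0 0; 0.87 -6.45 0.3 0 0 0 0; 0.87 -6.45 0.3 0 0 0 0; 0.87 -6.45 0.3 0 0 0 0; 0.87 -6.45 0.3 0 0 0 0; 0.87 -6.45 0.3 0 0 0 0; 0.87 -6.45 0.3 0 0 0 0; 0.87 -6.45 0.3 0 0 0 0; 0.87 -6.45 0.3 0 0 0 0; 0.87 -6.45 0.3 0 0 0 0'; python3 -m creep '0 0 0 0 0 0 0; 0 0 0 0 0 0 0; 0 0 0 0 0 0 0'; ./m.sh 420.4 265.8 18 45;python3 pots.py 78 | grep -v "ring \[ *1"; python3 pots.py 66 | grep "ring \[ *1"
python3 - <<'E'
from h import *
d=snap("top");crop(d,"t1",285,190,445,315,5);d=snap("scene");crop(d,"s1",185,205,385,355)
E
```

```text
clock: 10.47
eef_pos: [416.9, 263.4, 155.8]
tool_rot: [3.141, 0.006, 0.779]
force: [0.2, 0.3, 0.2]
width: 85.1
clock: 10.72
eef_pos: [417.1, 264.1, 156.6]
tool_rot: [3.141, 0.004, 0.779]
force: [0.5, 1.2, -0.2]
width: 85.8
t 10.7 at [417.1 264.1 156.6] [180.    0.2  44.6] F [ 0.5  1.2 -0.2] w 85.8 
GO 0.1 0.03 3.47 0.0 0.2 -0.4
top [220, 187, 11, 10, 91] [743.  355.6] ring [ 92.  124.5  75. ]
top [250, 189, 11, 11, 90] [736.3 262. ] ring [ 94.  133.5  84.5]
top [311, 213, 45, 13, 353] [656.8  25.7] ring [ 70.5  90.  107. ]
top [345, 235, 25, 25, 125] [573.8 -61.2] ring [ 91.5 108.5 134.5]
top [308, 238, 17, 23, 69] [554.8  77.6] ring [ 71. 101. 134.]
top [314, 239, 15, 15, 177] [571.8  54. ] ring [ 71. 136.  90.]
top [346, 271, 26, 25, 161] [460.2 -59. ] ring [ 97.5 117.5 135. ]
top [310, 272, 25, 26, 160] [454.3  50. ] ring [ 94.5 114.  133. ]
scene [319, 237, 18, 13, 185] [572.9  53.3] ring [ 68. 134.  92.]
scene [258, 238, 29, 23, 202] [512.2 -82. ] ring [ 88.5 106.5 132. ]
scene [452, 242, 13, 10, 106] [770.  339.8] ring [ 95.5 141.5  97.5]
scene [320, 250, 24, 19, 97] [638.5  36.5] ring [ 73.5  98.5 132.5]
top [156, 212, 121, 5, 167] [673.8 381.5] ring [139. 132.  99.]
top [212, 259, 14, 11, 97] [518.6 365.8] ring [157.5 103.   67. ]
scene [332, 147, 129, 46, 300] [401.4 387.1] ring [158. 141. 115.]
scene [364, 177, 134, 81, 400] [680.4 340.2] ring [126. 123. 111.]
scene [353, 180, 14, 10, 112] [420.9 265.7] ring [199.  182.  108.5]
scene [398, 185, 15, 10, 119] [512.7 369.2] ring [182.  116.   74.5]
scene [293, 221, 28, 21, 180] [497.4  32. ] ring [100.  116.5 129.5]
scene [423, 255, 14, 10, 113] [757.2 255. ] ring [103.  136.5  90. ]
```

View pics/t1.png

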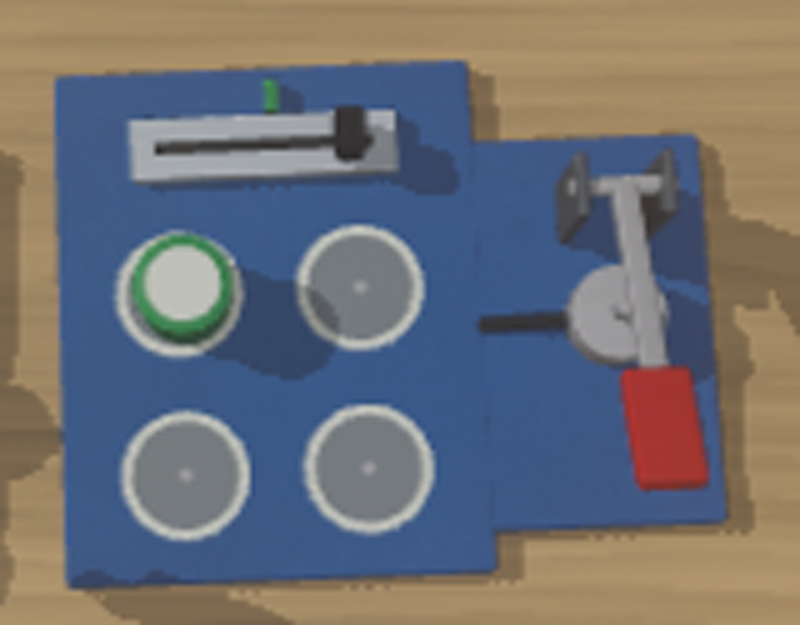

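View pics/s1.png

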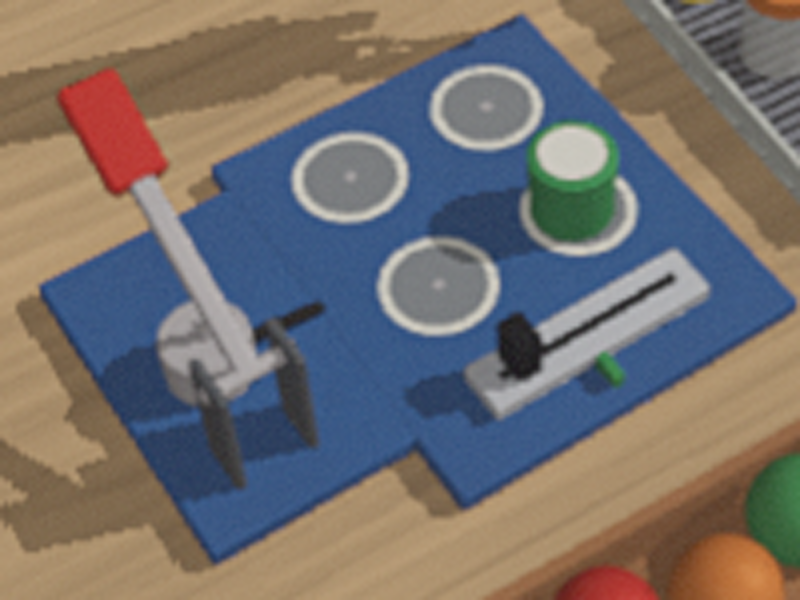

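```bash
./m.sh 422 267.5 18 45; python3 -m creep '0.17 0.03 1 0 0.2 0 0; 0.17 0.03 2 0 0.2 0 0; 0.17 0.03 3 0 0.2 0 0; 0.17 0.03 3.3 0 0.2 0 0; 0.17 0.03 3.47 0 0.2 0 0; 0.17 0.03 3.47 0 0.2 0 0; 0.17 0.03 3.47 0 0.2 0 0; 0.17 0.03 3.47 0 0.2 0 0'; ./m.sh 422 267.5 18 45
```

```text
t 11.0 at [416.4 265.1 156.9] [180.    0.2  44.8] F [-0.6  0.6 -1. ] w 85.7 
GO 0.15 0.06 3.47 0.0 0.2 -0.2
clock: 11.68
eef_pos: [422.6, 269.6, 19.3]
tool_rot: [3.141, -0.003, 0.781]
force: [-0.4, 0.7, -0.3]
width: 85.1
t 11.7 at [422.6 269.6  19.3] [180.   -0.2  44.8] F [-0.4  0.7 -0.3] w 85.1 
GO -0.05 0.03 0.03 0.0 -0.2 -0.2
```

```bash
python3 -m creep '-0.04 0.03 0 0 0 0 0; -0.04 0.03 0 0 0 0 1; -0.04 0.03 0 0 0 0 1; -0.04 0.03 0 0 0 0 1; -0.04 0.03 0 0 0 0 1; -0.04 0.03 0 0 0 0 1; -0.04 0.03 0 0 0 0 1; -0.04 0.03 0 0 0 0 1'; ./m.sh 422 267.5 18 45; python3 -m creep '0 0 -1 0 0 0 1; 0 0 -2 0 0 0 1; 0 0 -3 0 0 0 1; 0 0 -4 0 0 0 1; 0 0 -4 0 0 0 1; 0 0 -4 0 0 0 1; 0 0 -4 0 0 0 1'; ./m.sh 466.6 -59.9 180 45
```

```text
clock: 12.35
eef_pos: [422.1, 266.9, 19.3]
tool_rot: [3.14, -0.002, 0.781]
force: [-1.1, -1.2, 11.5]
width: 60.2
t 12.3 at [422.1 266.9  19.3] [ 1.799e+02 -1.000e-01  4.480e+01] F [-1.1 -1.2 11.5] w 60.2 
GO 0.01 -0.01 0.03 0.1 -0.1 -0.2
clock: 12.93
eef_pos: [421.1, 265.9, 177.7]
tool_rot: [3.141, 0.001, 0.781]
force: [-0.1, -0.2, -1.6]
width: 59.8
t 12.9 at [421.1 265.9 177.7] [180.    0.   44.7] F [-0.1 -0.2 -1.6] w 59.8 
GO -4.93 6.59 -0.05 0.0 0.0 -0.3
```

```bash
python3 -m creep '-4.93 6.6 0 0 0 0 1; -4.93 6.6 0 0 0 0 1; -4.93 6.6 0 0 0 0 1; -4.93 6.6 0 0 0 0 1; -4.93 6.6 0 0 0 0 1; -4.93 6.6 0 0 0 0 1; -4.93 6.6 0 0 0 0 1; -4.93 6.6 0 0 0 0 1; -4.93 6.6 0 0 0 0 1; -4.93 6.6 1 0 0 0 1'; python3 -m creep '0 0 0 0 0 0 1; 0 0 1 0 0 0 1; 0 0 1 0 0 0 1; 0 0 1 0 0 0 1; 0 0 1 0 0 0 1;  0 0 1 0 0 0 1'; ./m.sh 466.6 -59.9 31.3 45
```

```text
clock: 13.77
eef_pos: [471.1, -62.8, 140.3]
tool_rot: [3.134, -0.005, 0.774]
force: [1.9, 0.5, -1.7]
width: 60.4
clock: 14.27
eef_pos: [468.3, -59.1, 99.7]
tool_rot: [3.139, -0.002, 0.782]
force: [0.6, 0.3, -1.1]
width: 60.0
t 14.3 at [468.3 -59.1  99.7] [ 1.799e+02 -1.000e-01  4.480e+01] F [ 0.6  0.3 -1.1] w 60.0 
GO -0.05 -0.02 1.71 0.1 -0.1 -0.2
```

```bash
python3 -m creep '-0.05 -0.02 0.6 0 0 0 1; -0.05 -0.02 1.2 0 0 0 1; -0.05 -0.02 1.5 0 0 0 1; -0.05 -0.02 1.68 0 0 0 1; -0.05 -0.02 1.68 0 0 0 1; -0.05 -0.02 1.68 0 0 0 1; -0.05 -0.02 1.68 0 0 0 1'; ./m.sh 466.6 -59.9 31.3 45
```

```text
clock: 14.85
eef_pos: [466.6, -60.2, 32.0]
tool_rot: [3.14, -0.002, 0.781]
force: [-0.4, -0.7, -0.7]
width: 60.1
t 14.8 at [466.6 -60.2  32. ] [ 1.799e+02 -1.000e-01  4.480e+01] F [-0.4 -0.7 -0.7] w 60.1 
GO 0.01 -0.01 0.02 0.1 -0.1 -0.2
```

```bash
python3 -m creep '0 0 0.02 0 0 0 1; 0 0 0.02 0 0 0 1; 0 0 0.02 0 0 0 0; 0 0 0.02 0 0 0 0; 0 0 0.02 0 0 0 0; 0 0 0.02 0 0 0 0; 0 0 -1 0 0 0 0; 0 0 -2 0 0 0 0; 0 0 -3 0 0 0 0; 0 0 -3.7 0 0 0 0'; ./m.sh 576.5 62 180 45;python3 pots.py 78 | grep -v "ring \[ *1[0-8]"
```

```text
clock: 15.68
eef_pos: [465.8, -59.9, 181.5]
tool_rot: [3.141, -0.002, 0.782]
force: [0.4, -0.6, 0.0]
width: 85.3
t 15.7 at [465.8 -59.9 181.5] [ 1.799e+02 -1.000e-01  4.480e+01] F [ 0.4 -0.6  0. ] w 85.3 
GO 4.11 -0.21 0.04 0.1 -0.1 -0.2
top [220, 187, 11, 10, 91] [743.  355.6] ring [ 91. 123.  75.]
top [250, 189, 11, 11, 90] [736.3 262. ] ring [ 93.5 132.   84. ]
top [311, 213, 45, 13, 353] [656.8  25.7] ring [ 70.5  90.  106. ]
top [308, 238, 17, 23, 69] [554.8  77.6] ring [ 71.  100.5 134. ]
top [314, 239, 15, 15, 177] [571.8  54. ] ring [ 72.  135.   89.5]
top [310, 272, 25, 26, 160] [454.3  50. ] ring [ 96. 114. 132.]
scene [263, 229, 16, 12, 154] [464.9 -61.7] ring [204. 188.  99.]
scene [319, 237, 18, 13, 187] [572.9  53.4] ring [ 68.  134.   92.5]
scene [265, 242, 22, 19, 88] [534.9 -74. ] ring [ 95.  107.5 133. ]
scene [452, 242, 13, 10, 105] [769.9 339.9] ring [ 96.5 142.5 100. ]
scene [318, 250, 26, 19, 100] [638.1  35.6] ring [ 72.5  98.  133. ]
scene [279, 265, 31, 24, 189] [624.7 -83.4] ring [ 99.5 112.  133. ]
```

```bash
python3 -m creep '4 -0.15 0 0 0 0 0; 4 -0.15 0 0 0 0 0; 4 -0.15 0 0 0 0 0; 4 -0.15 0 0 0 0 0; 4 -0.15 0 0 0 0 0; 4 -0.15 0 0 0 0 0; 4 -0.15 0 0 0 0 0; 4 -0.15 1 0 0 0 0; 4 -0.15 1 0 0 0 0; 4 -0.15 1 0 0 0 0'; python3 -m creep '0 0 0 0 0 0 0; 0 0 0 0 0 0 0'; ./m.sh 573.7 56.5 32 45
```

```text
clock: 16.62
eef_pos: [572.1, 54.4, 137.2]
tool_rot: [-3.139, 0.006, 0.78]
force: [0.1, 0.5, -0.7]
width: 85.6
clock: 16.78
eef_pos: [575.3, 56.2, 140.2]
tool_rot: [3.14, -0.001, 0.78]
force: [-0.2, -0.0, 0.3]
width: 85.3
t 16.8 at [575.3  56.2 140.2] [ 1.799e+02 -1.000e-01  4.470e+01] F [-0.2 -0.   0.3] w 85.3 
GO -0.03 -0.04 2.7 0.1 -0.1 -0.3
```

```bash
python3 -m creep '-0.02 -0.03 1 0 0 0 0; -0.02 -0.03 2 0 0 0 0; -0.02 -0.03 2.4 0 0 0 0; -0.02 -0.03 2.7 0 0 0 0; -0.02 -0.03 2.7 0 0 0 0; -0.02 -0.03 2.7 0 0 0 0; -0.02 -0.03 2.7 0 0 0 0'; ./m.sh 573.7 56.5 32 45;  python3 -m creep '0 0 0 0 0 0 1; 0 0 0 0 0 0 1; 0 0 0 0 0 0 1; 0 0 0 0 0 0 1; 0 0 0 0 0 0 1; 0 0 0 0 0 0 1; 0 0 -0.2 0 0 0 1; 0 0 -0.2 0 0 0 1; 0 0 -0.2 0 0 0 1'; ./m.sh 575.8 60.5 32 45
```

```text
clock: 17.37
eef_pos: [574.8, 57.3, 32.6]
tool_rot: [3.14, -0.003, 0.781]
force: [-0.9, -0.6, 0.1]
width: 85.7
t 17.4 at [574.8  57.3  32.6] [179.9  -0.2  44.8] F [-0.9 -0.6  0.1] w 85.7 
GO -0.03 -0.0 0.01 0.1 -0.2 -0.2
clock: 18.12
eef_pos: [573.7, 56.9, 39.5]
tool_rot: [3.141, -0.001, 0.781]
force: [-0.0, 0.5, -2.6]
width: 60.1
t 18.1 at [573.7  56.9  39.5] [ 1.80e+02 -1.00e-01  4.48e+01] F [-0.   0.5 -2.6] w 60.1 
GO 0.1 -0.03 0.19 0.0 -0.1 -0.2
```

```bash
python3 -m creep '0.09 -0.03 0 0 0 0 1; 0.09 -0.03 0 0 0 0 1; 0.09 -0.03 0.1 0 0 0 1; 0.09 -0.03 0.18 0 0 0 1; 0.09 -0.03 0.18 0 0 0 1; 0.09 -0.03 0.18 0 0 0 1'; ./m.sh 575.8 60.5 32 45
```

```text
clock: 18.62
eef_pos: [575.1, 60.6, 32.6]
tool_rot: [3.141, -0.0, 0.782]
force: [-2.8, -0.4, 12.1]
width: 60.2
t 18.6 at [575.1  60.6  32.6] [180.   -0.   44.8] F [-2.8 -0.4 12.1] w 60.2 
GO 0.01 0.01 0.01 0.0 -0.0 -0.2
```

Resting on the pad. Release, and go on to the cup.

```bash
python3 -m creep '0.01 0 -0.02 0 0 0 1; 0.01 0 -0.02 0 0 0 0; 0.01 0 -0.02 0 0 0 0; 0.01 0 -0.02 0 0 0 0; 0.01 0 -0.02 0 0 0 0; 0 0 -0.02 0 0 0 0; 0 0 -1 0 0 0 0; 0 0 -2 0 0 0 0; 0 0 -3 0 0 0 0; 0 0 -3.7 0 0 0 0'; ./m.sh 519.5 272.5 180 45;python3 pots.py 78 | grep "ring \[ *[6-8]"
```

```text
clock: 19.45
eef_pos: [575.9, 60.9, 182.7]
tool_rot: [3.14, -0.003, 0.782]
force: [0.7, -0.9, -0.0]
width: 85.5
t 19.4 at [575.9  60.9 182.7] [179.9  -0.2  44.8] F [ 0.7 -0.9 -0. ] w 85.5 
GO 2.73 -4.75 0.07 0.1 -0.2 -0.2
scene [321, 236, 18, 14, 186] [574.1  57.6] ring [ 67. 133.  96.]
scene [318, 251, 26, 18, 96] [639.4  34.3] ring [ 65.   96.5 133. ]
```

```bash
python3 -m creep '2.73 -4.75 0 0 0 0 0; 2.73 -4.75 0 0 0 0 0; 2.73 -4.75 0 0 0 0 0; 2.73 -4.75 0 0 0 0 0; 2.73 -4.75 0 0 0 0 0; 2.73 -4.75 0 0 0 0 0; 2.73 -4.75 0 0 0 0 0; 2.73 -4.75 0 0 0 0 0; 2.73 -4.75 0 0 0 0 0; 2.73 -4.75 0 0 0 0 0'; ./m.sh 519.5 272.5 180 45;  python3 -m creep '0 0 0 0 0 0 0; 0 0 0 0 0 0 0; 0 0 0 0 0 0 0'; ./m.sh 519.5 272.5 40 45; python3 pots.py 66 | grep "scene.*ring \[ *18"; python3 pots.py 78 | grep "top.*ring \[ *[67]"
```

```text
clock: 20.38
eef_pos: [519.5, 269.7, 179.0]
tool_rot: [3.141, 0.002, 0.778]
force: [-0.4, -0.8, -0.2]
width: 85.6
t 20.4 at [519.5 269.7 179. ] [1.799e+02 1.000e-01 4.460e+01] F [-0.4 -0.8 -0.2] w 85.6 
GO 0.05 -0.05 -0.03 0.1 0.1 -0.4
clock: 20.63
eef_pos: [519.1, 271.2, 179.6]
tool_rot: [3.141, 0.0, 0.78]
force: [0.1, 0.5, 0.5]
width: 85.6
t 20.6 at [519.1 271.2 179.6] [180.    0.   44.7] F [0.1 0.5 0.5] w 85.6 
GO 0.03 -0.02 3.49 0.0 0.0 -0.3
scene [398, 185, 15, 10, 119] [512.7 369.2] ring [182.5 116.   75. ]
top [311, 213, 45, 13, 353] [656.8  25.7] ring [ 70.  90. 106.]
top [313, 239, 15, 14, 173] [573.3  58.2] ring [ 69. 134.  89.]
```

```bash
python3 -m creep '0.03 -0.02 1 0 0 0 0; 0.03 -0.02 2 0 0 0 0; 0.03 -0.02 2.6 0 0 0 0; 0.03 -0.02 3.1 0 0 0 0; 0.03 -0.02 3.49 0 0 0 0; 0.03 -0.02 3.49 0 0 0 0; 0.03 -0.02 3.49 0 0 0 0; 0.03 -0.02 3.49 0 0 0 0'; ./m.sh 519.5 272.5 40 45
```

```text
clock: 21.5
eef_pos: [519.6, 274.2, 41.0]
tool_rot: [3.141, -0.002, 0.781]
force: [0.2, 0.1, 0.3]
width: 85.3
t 21.5 at [519.6 274.2  41. ] [ 1.80e+02 -1.00e-01  4.48e+01] F [0.2 0.1 0.3] w 85.3 
GO -0.03 0.03 0.02 0.0 -0.1 -0.2
```

```bash
python3 -m creep '-0.03 0.04 0 0 0 0 0; -0.03 0.04 0 0 0 0 0; -0.03 0.04 0 0 0 0 1; -0.03 0.04 0 0 0 0 1; -0.03 0.04 0 0 0 0 1; -0.03 0.04 0 0 0 0 1; -0.03 0.04 0 0 0 0 1; -0.03 0.04 0 0 0 0 1; -0.03 0.04 0 0 0 0 1; -0.03 0.04 0 0 0 0 1'; ./m.sh 519.5 272.5 40 45; python3 -m creep '0 0 -1 0 0 0 1; 0 0 -2 0 0 0 1; 0 0 -3 0 0 0 1; 0 0 -3.5 0 0 0 1; 0 0 -3.5 0 0 0 1; 0 0 -3.5 0 0 0 1; 0 0 -3.5 0 0 0 1'; ./m.sh 461.5 55.1 180 45
```

```text
clock: 22.33
eef_pos: [519.8, 271.8, 41.0]
tool_rot: [3.141, -0.001, 0.781]
force: [-1.0, -0.9, 5.7]
width: 60.2
t 22.3 at [519.8 271.8  41. ] [ 1.80e+02 -1.00e-01  4.48e+01] F [-1.  -0.9  5.7] w 60.2 
GO 0.01 -0.02 0.03 0.0 -0.1 -0.2
clock: 22.92
eef_pos: [518.6, 270.6, 178.9]
tool_rot: [3.142, 0.002, 0.781]
force: [-0.3, -0.7, -0.8]
width: 60.1
t 22.9 at [518.6 270.6 178.9] [1.80e+02 1.00e-01 4.48e+01] F [-0.3 -0.7 -0.8] w 60.1 
GO -4.81 2.82 -0.02 0.0 0.1 -0.2
```

```bash
python3 -m creep '-4.81 2.82 0 0 0 0 1; -4.81 2.82 0 0 0 0 1; -4.81 2.82 0 0 0 0 1; -4.81 2.82 0 0 0 0 1; -4.81 2.82 0 0 0 0 1; -4.81 2.82 0 0 0 0 1; -4.81 2.82 0 0 0 0 1; -4.81 2.82 0 0 0 0 1; -4.81 2.82 1 0 0 0 1; -4.81 2.82 2 0 0 0 1'; python3 -m creep '0 0 0 0 0 0 1; 0 0 0 0 0 0 1; 0 0 0 0 0 0 1; 0 0 0 0 0 0 1'; ./m.sh 461.5 55.1 53.5 45
```

```text
clock: 23.75
eef_pos: [464.6, 58.2, 100.0]
tool_rot: [3.14, -0.006, 0.782]
force: [1.4, -1.2, -2.1]
width: 60.3
clock: 24.08
eef_pos: [463.6, 57.2, 101.8]
tool_rot: [3.14, -0.003, 0.783]
force: [-0.6, 0.2, -0.7]
width: 60.0
t 24.1 at [463.6  57.2 101.8] [179.9  -0.2  44.8] F [-0.6  0.2 -0.7] w 60.0 
GO -0.08 -0.0 1.21 0.1 -0.2 -0.2
```

```bash
python3 -m creep '-0.07 0 0.5 0 0 0 1; -0.07 0 0.9 0 0 0 1; -0.07 0 1.1 0 0 0 1; -0.07 0 1.19 0 0 0 1; -0.07 0 1.19 0 0 0 1; -0.07 0 1.19 0 0 0 1; -0.07 0 1.19 0 0 0 1'; ./m.sh 461.5 55.1 53.5 45
```

```text
clock: 24.67
eef_pos: [461.0, 54.3, 53.3]
tool_rot: [3.141, -0.002, 0.781]
force: [0.1, -0.3, -1.4]
width: 59.9
t 24.7 at [461.   54.3  53.3] [ 1.799e+02 -1.000e-01  4.480e+01] F [ 0.1 -0.3 -1.4] w 59.9 
GO 0.02 -0.01 -0.0 0.1 -0.1 -0.2
```

```bash
python3 -m creep '0.02 0 0.01 0 0 0 1; 0.02 0 0.02 0 0 0 1; 0.02 0 0.02 0 0 0 1'; ./m.sh 461.5 55.1 53.5 45; python3 -m creep '0 0 0 0 0 0 0; 0 0 0 0 0 0 0; 0 0 0 0 0 0 0; 0 0 0 0 0 0 0; 0 0 0 0 0 0 0; 0 0 -1 0 0 0 0; 0 0 -2 0 0 0 0; 0 0 -3 0 0 0 0; 0 0 -3.3 0 0 0 0; 0 0 -3.3 0 0 0 0'; ./m.sh 514 371 180 45
```

```text
clock: 24.92
eef_pos: [461.2, 54.3, 52.9]
tool_rot: [3.14, -0.0, 0.781]
force: [-1.1, -0.9, 11.2]
width: 60.4
t 24.9 at [461.2  54.3  52.9] [179.9  -0.   44.8] F [-1.1 -0.9 11.2] w 60.4 
GO 0.02 -0.01 -0.02 0.1 -0.0 -0.2
clock: 25.75
eef_pos: [463.0, 55.0, 186.7]
tool_rot: [3.137, -0.006, 0.781]
force: [-0.8, -0.2, -0.6]
width: 85.3
t 25.8 at [463.   55.  186.7] [179.8  -0.3  44.7] F [-0.8 -0.2 -0.6] w 85.3 
GO 6.46 -4.71 0.18 0.2 -0.3 -0.3
```

```bash
python3 -m creep '6.46 -4.7 0 0 0 0 0; 6.46 -4.7 0 0 0 0 0; 6.46 -4.7 0 0 0 0 0; 6.46 -4.7 0 0 0 0 0; 6.46 -4.7 0 0 0 0 0; 6.46 -4.7 0 0 0 0 0; 6.46 -4.7 0 0 0 0 0; 6.46 -4.7 0 0 0 0 0; 6.46 -4.7 0 0 0 0 0; 6.46 -4.7 0 0 0 0 0'; python3 -m creep '0 0 0 0 0 0 0; 0 0 0 0 0 0 0; 0 0 0 0 0 0 0'; ./m.sh 514 371 18.5 45; python3 pots.py 66 | grep "scene.*ring \[ *18"
python3 - <<'E'
from h import *
d=snap("top");crop(d,"t2",200,200,360,320,5);crop(snap("scene"),"s2",235,150,435,300)
m=ctrl.cut_out("top","cup")
E
```

```text
clock: 26.58
eef_pos: [510.2, 371.5, 181.5]
tool_rot: [-3.141, 0.003, 0.785]
force: [0.0, -0.9, 1.1]
width: 85.5
clock: 26.83
eef_pos: [512.1, 367.9, 183.1]
tool_rot: [3.141, 0.001, 0.779]
force: [-0.5, -0.7, 0.3]
width: 85.1
t 26.8 at [512.1 367.9 183.1] [1.799e+02 1.000e-01 4.460e+01] F [-0.5 -0.7  0.3] w 85.1 
GO 0.09 -0.03 4.12 0.1 0.1 -0.4
scene [398, 185, 15, 10, 119] [512.7 369.2] ring [183.  116.   74.5]
```

View pics/t2.png

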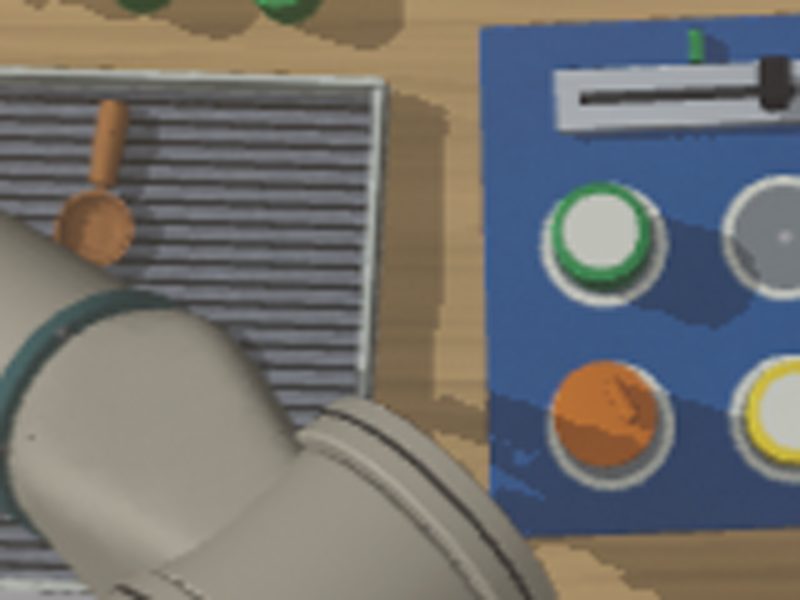

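View pics/s2.png

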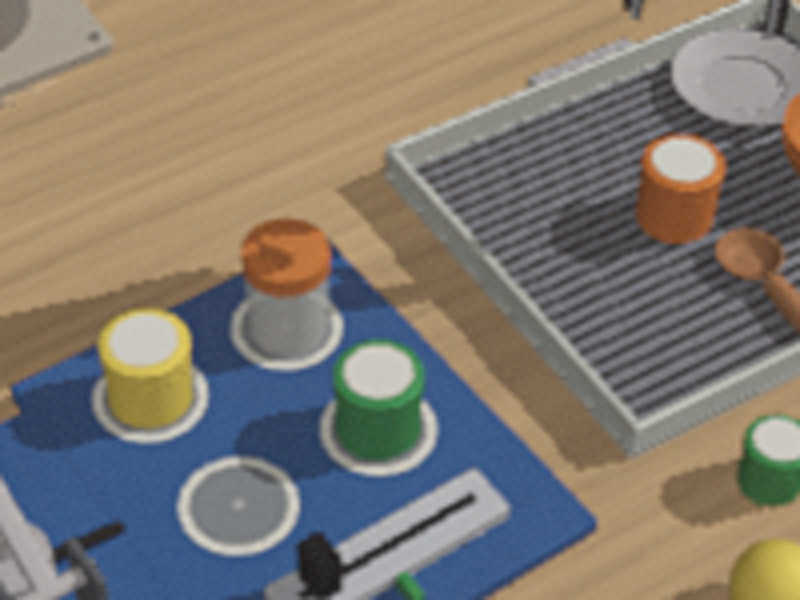

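```bash
python3 -m creep '0.09 -0.02 1 0 0 0 0; 0.09 -0.02 2 0 0 0 0; 0.09 -0.02 3 0 0 0 0; 0.09 -0.02 3.6 0 0 0 0; 0.09 -0.02 4.12 0 0 0 0; 0.09 -0.02 4.12 0 0 0 0; 0.09 -0.02 4.12 0 0 0 0; 0.09 -0.02 4.12 0 0 0 0; 0.09 -0.02 4.12 0 0 0 0'; ./m.sh 514 371 18.5 45
```

```text
clock: 27.83
eef_pos: [514.9, 374.2, 20.8]
tool_rot: [3.141, -0.003, 0.781]
force: [-0.9, -0.1, 1.0]
width: 85.7
t 27.8 at [514.9 374.2  20.8] [180.   -0.2  44.8] F [-0.9 -0.1  1. ] w 85.7 
GO -0.07 0.04 0.06 0.0 -0.2 -0.2
```

```bash
python3 -m creep '-0.06 0.05 0.05 0 0 0 0; -0.06 0.05 0.05 0 0 0 0; -0.06 0.05 0.05 0 0 0 1; -0.06 0.05 0.05 0 0 0 1; -0.06 0.05 0.05 0 0 0 1; -0.06 0.05 0.05 0 0 0 1; -0.06 0.05 0.05 0 0 0 1; -0.06 0.05 0.05 0 0 0 1; -0.06 0.05 0.05 0 0 0 1; -0.06 0.05 0.05 0 0 0 1'; ./m.sh 514 371 18.5 45; python3 -m creep '0 0 -1 0 0 0 1; 0 0 -2 0 0 0 1; 0 0 -3 0 0 0 1; 0 0 -4 0 0 0 1; 0 0 -4.2 0 0 0 1; 0 0 -4.2 0 0 0 1; 0 0 -4.2 0 0 0 1'; ./m.sh 581.7 -54.9 187 45
```

```text
clock: 28.67
eef_pos: [513.9, 370.3, 17.7]
tool_rot: [3.141, -0.001, 0.781]
force: [-0.5, -0.3, 4.7]
width: 59.7
t 28.7 at [513.9 370.3  17.7] [ 1.80e+02 -1.00e-01  4.48e+01] F [-0.5 -0.3  4.7] w 59.7 
GO 0.01 -0.01 -0.02 0.0 -0.1 -0.2
clock: 29.25
eef_pos: [513.2, 369.3, 184.3]
tool_rot: [3.141, 0.001, 0.781]
force: [1.5, -0.9, -2.7]
width: 60.1
t 29.2 at [513.2 369.3 184.3] [180.    0.   44.8] F [ 1.5 -0.9 -2.7] w 60.1 
GO -6.25 8.74 -0.06 0.0 0.0 -0.2
```

```bash
python3 -m creep '-6.25 8.74 0 0 0 0 1; -6.25 8.74 0 0 0 0 1; -6.25 8.74 0 0 0 0 1; -6.25 8.74 0 0 0 0 1; -6.25 8.74 0 0 0 0 1; -6.25 8.74 0 0 0 0 1; -6.25 8.74 0 0 0 0 1; -6.25 8.74 0 0 0 0 1; -6.25 8.74 0 0 0 0 1; -6.25 8.74 0 0 0 0 1'; python3 -m creep '0 0 0 0 0 0 1; 0 0 0 0 0 0 1; 0 0 0 0 0 0 1; 0 0 0 0 0 0 1; 0 0 0 0 0 0 1'; ./m.sh 581.7 -54.9 90 45
```

```text
clock: 30.08
eef_pos: [578.2, -43.7, 182.0]
tool_rot: [-3.138, 0.003, 0.782]
force: [1.1, 0.4, -1.8]
width: 59.8
clock: 30.5
eef_pos: [579.5, -39.3, 184.1]
tool_rot: [-3.14, 0.0, 0.785]
force: [0.6, 0.5, -1.5]
width: 59.7
t 30.5 at [579.5 -39.3 184.1] [-179.9    0.    44.9] F [ 0.6  0.5 -1.5] w 59.7 
GO -0.24 0.32 2.35 -0.1 0.0 -0.1
```

```bash
python3 -m creep '-0.24 0.32 0.5 0 0 0 1; -0.24 0.32 1 0 0 0 1; -0.24 0.32 2 0 0 0 1; -0.24 0.32 2.3 0 0 0 1; -0.24 0.32 2.3 0 0 0 1; -0.24 0.32 2.3 0 0 0 1; -0.24 0.32 2.3 0 0 0 1'; ./m.sh 581.7 -54.9 30 45
```

```text
clock: 31.08
eef_pos: [583.6, -56.2, 94.4]
tool_rot: [3.14, -0.002, 0.783]
force: [0.6, 0.2, -1.5]
width: 60.1
t 31.1 at [583.6 -56.2  94.4] [ 1.799e+02 -1.000e-01  4.480e+01] F [ 0.6  0.2 -1.5] w 60.1 
GO -0.02 -0.06 1.61 0.1 -0.1 -0.2
```

```bash
python3 -m creep '-0.02 -0.06 0.6 0 0 0 1; -0.02 -0.06 1.1 0 0 0 1; -0.02 -0.06 1.4 0 0 0 1; -0.02 -0.06 1.58 0 0 0 1; -0.02 -0.06 1.58 0 0 0 1; -0.02 -0.06 1.58 0 0 0 1; -0.02 -0.06 1.58 0 0 0 1'; ./m.sh 581.7 -54.9 30 45
```

```text
clock: 31.67
eef_pos: [581.1, -55.8, 30.6]
tool_rot: [3.14, -0.002, 0.781]
force: [-1.2, -0.1, -1.5]
width: 60.0
t 31.7 at [581.1 -55.8  30.6] [ 1.799e+02 -1.000e-01  4.480e+01] F [-1.2 -0.1 -1.5] w 60.0 
GO 0.03 -0.01 0.01 0.1 -0.1 -0.2
```

```bash
python3 -m creep '0.03 0 0.01 0 0 0 1; 0.03 0 0.03 0 0 0 1; 0.03 0 0.03 0 0 0 1'; ./m.sh 581.7 -54.9 30 45; python3 -m creep '0 0 0 0 0 0 0; 0 0 0 0 0 0 0; 0 0 0 0 0 0 0; 0 0 0 0 0 0 0; 0 0 0 0 0 0 0; 0 0 -1 0 0 0 0; 0 0 -2 0 0 0 0; 0 0 -3 0 0 0 0; 0 0 -4 0 0 0 0; 0 0 -4 0 0 0 0'; ./m.sh 400 200 250 0
```

```text
clock: 31.92
eef_pos: [581.6, -54.9, 29.6]
tool_rot: [3.14, -0.001, 0.781]
force: [-2.4, 1.1, 5.6]
width: 59.7
t 31.9 at [581.6 -54.9  29.6] [ 1.799e+02 -1.000e-01  4.480e+01] F [-2.4  1.1  5.6] w 59.7 
GO 0.0 0.0 -0.01 0.1 -0.1 -0.2
clock: 32.75
eef_pos: [585.7, -54.2, 196.1]
tool_rot: [3.132, -0.01, 0.781]
force: [0.8, 0.2, 0.5]
width: 85.3
t 32.8 at [585.7 -54.2 196.1] [179.5  -0.5  44.8] F [0.8 0.2 0.5] w 85.3 
GO 1.19 -7.77 -1.41 0.3 -0.7 44.8
```

```bash
python3 -m creep '3 -8 0 0 0 0 0; 3 -8 0 0 0 0 0; 3 -8 0 0 0 0 0; 3 -8 0 0 0 0 0; 3 -8 0 0 0 0 0; 3 -8 0 0 0 0 0; 3 -8 0 0 0 0 0; 3 -8 0 0 0 0 0; 3 -8 0 0 0 0 0; 3 -8 0 0 0 0 0'; python3 pots.py 78
python3 - <<'E'
from h import *
d=snap("top","top3");crop(d,"t3",300,195,380,255,10);s=snap("scene","scene3");crop(s,"s3",270,245,350,305,10)
h=cv2.cvtColor(d["img"],cv2.COLOR_RGB2HSV)
m=((h[...,0]>5)&(h[...,0]<17)&(h[...,1]>170)).astype(np.uint8)
n,l,st,ce=cv2.connectedComponentsWithStats(m)
for k in range(1,n):
    if st[k,4]>60 and abs(ce[k]-[321,283]).max()<15: 
        c,r=cv2.minEnclosingCircle(np.argwhere(l==k)[:,::-1].astype(np.float32));print("cup lid",st[k],at_z(d,[c,ce[k]],102).round(1))
E
```

```text
clock: 33.58
eef_pos: [438.6, 260.9, 188.8]
tool_rot: [-3.14, -0.002, 0.789]
force: [0.4, -1.0, 0.1]
width: 85.5
top [220, 187, 11, 10, 91] [743.  355.6] ring [ 91.  123.5  75. ]
top [250, 189, 11, 11, 91] [736.1 262. ] ring [ 92.5 132.5  84.5]
top [156, 212, 121, 5, 166] [671.  377.8] ring [139. 131.  99.]
top [311, 213, 45, 13, 354] [656.8  25.7] ring [ 70.  90. 107.]
top [270, 218, 6, 74, 100] [542.9 199.7] ring [102.   99.   95.5]
top [350, 237, 15, 15, 168] [578.9 -55.8] ring [177. 112.  64.]
top [313, 239, 15, 14, 173] [573.3  58.2] ring [ 70. 134.  89.]
top [352, 275, 15, 15, 171] [464.2 -61.5] ring [193. 180.  71.]
scene [298, 222, 23, 20, 112] [522.3  39.7] ring [114. 109. 131.]
scene [263, 229, 16, 12, 154] [464.9 -61.7] ring [204. 188.  97.]
scene [321, 236, 18, 14, 186] [574.1  57.6] ring [ 69.  132.5  96. ]
scene [265, 243, 22, 18, 80] [536.8 -75.7] ring [108. 107. 130.]
scene [452, 242, 13, 10, 105] [769.9 339.9] ring [ 96.5 141.5  98.5]
scene [321, 251, 23, 18, 92] [639.9  35.4] ring [ 63.   97.  132.5]
scene [423, 255, 14, 10, 113] [763.4 247.1] ring [102.  135.   89.5]
scene [285, 256, 18, 13, 182] [580.  -56.6] ring [188. 120.  79.]
scene [287, 270, 23, 19, 92] [645.4 -71.2] ring [ 94.  92. 132.]
cup lid [311 273  19  20 259] [[459.1  54.3 102. ]
 [458.   57.5 102. ]]
```

View pics/t3.png

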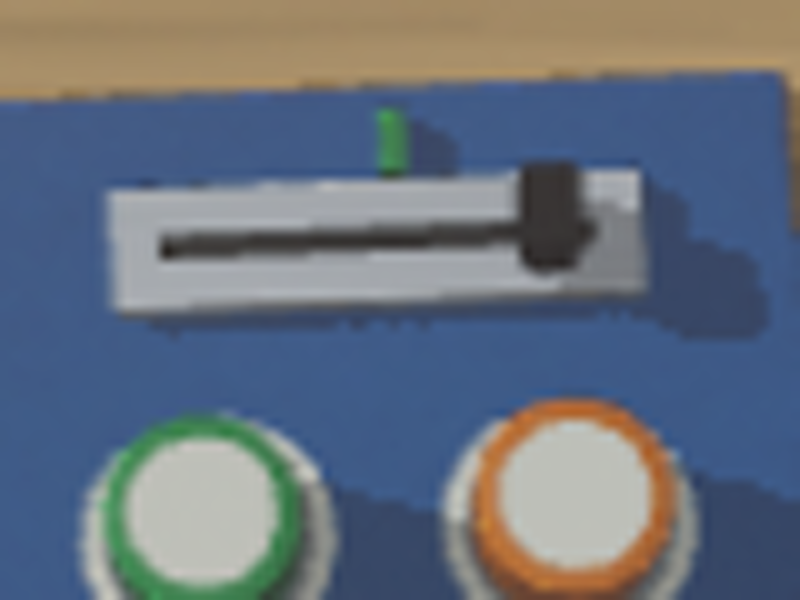

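View pics/s3.png

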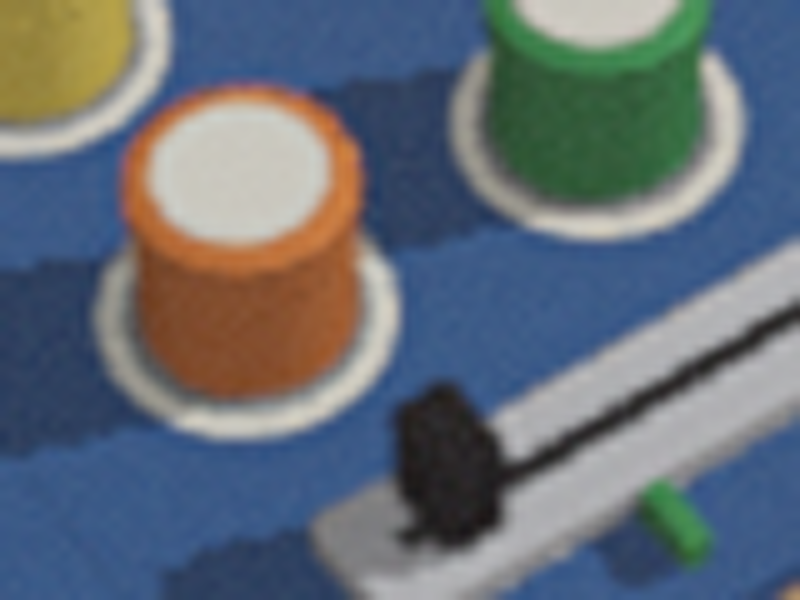

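```bash
cat > valve.py <<'E'
from h import *
from scipy.optimize import minimize
ang=np.arctan2(4.7+5.2,230.2)  # replaced below
ex=np.array([574.4-459.4+579.6-464.5,57.8-53+(-57+62)]);ang=np.arctan2(ex[1],ex[0]);C=np.array([519.5,-2.0])
ux=np.array([np.cos(ang),np.sin(ang)]);uy=np.array([-ux[1],ux[0]])
def box(tx,ty,zt,a=14,b=10,h=40):
    p=[]
    for i in(-a,a):
        for j in(-b,b):
            for k in(0,h):
                q=C+ux*(tx+i)+uy*(ty+j);p.append([*q,zt+k])
    return p
def fit(views,x0,a,b,h,mask,win):
    S=8
    ms=[]
    for d,(x,y) in zip(views,win):
        im=d["img"][y-20:y+20,x-20:x+20]
        big=cv2.resize(im,None,fx=S,fy=S,interpolation=cv2.INTER_CUBIC);ms.append((mask(big),x-20,y-20))
    def cost(v,full=False):
        o=[]
        for d,(m,x,y) in zip(views,ms):
            P=(proj(d,box(*v,a,b,h))-[x,y]+.5)*S
            c=np.zeros(m.shape,np.uint8);cv2.fillConvexPoly(c,cv2.convexHull((P*16).astype(np.int32)),1,shift=4)
            o.append((c&m).sum()/max(1,(c|m).sum()))
        return o if full else -sum(o)
    r=minimize(cost,x0,method="Nelder-Mead",options=dict(initial_simplex=np.array([x0]+[np.array(x0)+6*e for e in np.eye(3)]),maxiter=400))
    return r.x,cost(r.x,True)
def dark(b):
    m=(b.max(2)<75).astype(np.uint8);m=cv2.morphologyEx(m,cv2.MORPH_OPEN,np.ones((29,29),np.uint8))
    n,l,st,_=cv2.connectedComponentsWithStats(m);return (l==1+st[1:,4].argmax()).astype(np.uint8)
def green(b):
    h=cv2.cvtColor(b,cv2.COLOR_RGB2HSV);m=((h[...,0]>45)&(h[...,0]<85)&(h[...,1]>90)).astype(np.uint8)
    n,l,st,_=cv2.connectedComponentsWithStats(m);return (l==1+st[1:,4].argmax()).astype(np.uint8)
def tow(v): return (C+ux*v[0]+uy*v[1]).round(1)
E
python3 - <<'E'
from valve import *
d=snap("top");s=snap("scene");print(np.degrees(ang))
v,i=fit([d,s],[155.,-58,30],14,10,40,dark,[(355,217),(314,293)]);print("valve tx,ty,ztrack",v.round(1),i,tow(v))
for x in(d,s):
    v,i=fit([x],[155.,-58,30],14,10,40,dark,[(355,217) if x is d else (314,293)]);print(v.round(1),i)
for a,b in((4,11),(11,4)):
    v,i=fit([d,s],[185.,0,18],a,b,14,green,[(339,209),(337,297)]);print("mark",v.round(1),i,tow(v))
from h import *
# paddle: red triangulate
print("paddle",tri([d,s],[[417.1,274.9],[212.4,237.2]]).round(1))
E
```

```text
2.4387635945293935
valve tx,ty,ztrack [149.5 -53.2  24.9] [np.float64(0.7023391812865497), np.float64(0.6923911229768063)] [671.1 -48.8]
[ 214.   -67.3 -248. ] [np.float64(0.9204909284951974)]
[145.  -50.2  19.8] [np.float64(0.699104578476094)]
mark [181.5  -3.7  16.2] [np.float64(0.3077684314695695), np.float64(0.3928106277676478)] [701.   2.]
mark [182.2  -5.6  17.3] [np.float64(0.7581602373887241), np.float64(0.71)] [7.018e+02 2.000e-01]
paddle [ 476.  -218.6  174.4]
```

```bash
python3 - <<'E'
from valve import *
d=snap("top");s=snap("scene")
p=at_z(d,[[354.6,215.4]],70)[0];print(p);q=p[:2]-C;print("ty",q@uy,"tx",q@ux)
def show(v,name):
    o=[]
    for x,(cx,cy) in((d,(340,217)),(s,(314,285))):
        S=10;im=cv2.resize(x["img"][cy-25:cy+25,cx-30:cx+30,::-1],None,fx=S,fy=S,interpolation=cv2.INTER_CUBIC)
        for (vv,a,b,h,c) in v:
            P=((proj(x,box(*vv,a,b,h))-[cx-30,cy-25]+.5)*S).astype(int)
            for i in range(8):
                for j in range(i):
                    if bin(i^j).count("1")==1: cv2.line(im,tuple(map(int,P[i])),tuple(map(int,P[j])),c,1)
        o.append(im)
    cv2.imwrite(f"pics/{name}.png",cv2.resize(np.vstack(o),None,fx=.6,fy=.6,interpolation=cv2.INTER_AREA))
show([([q@ux,q@uy,30],14,10,40,(0,255,255)),([182.3,-5.7,18],11,4,14,(0,0,255)),([q@ux,-3,18],20,85,12,(255,255,0))],"ov1")
E
```

```text
[669.76884562 -48.79426623  70.        ]
ty -53.14606354260681 tx 148.14157163827673
```

View pics/ov1.png

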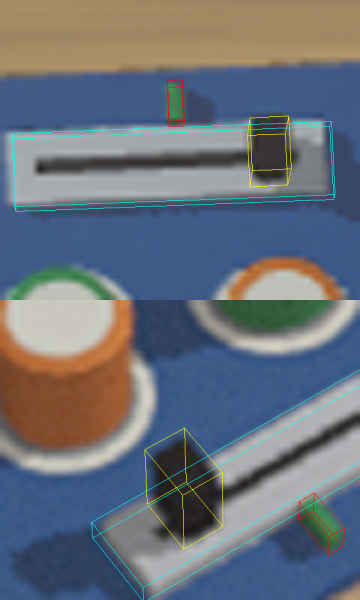

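```bash
./m.sh 670.6 -46.8 190 92.4
```

```text
t 34.0 at [441.4 255.2 188.3] [180.    0.   44.6] F [ 0.3 -0.2 -0.6] w 85.2 
GO -1.22 9.4 -0.04 0.0 0.0 -47.8
```

```bash
python3 -m creep '-1.2 9.4 0 0 0 -47.7 0; -1.2 9.4 0 0 0 -47.7 0; -1.2 9.4 0 0 0 -47.7 0; -1.2 9.4 0 0 0 -47.7 0; -1.2 9.4 0 0 0 -47.7 0; -1.2 9.4 0 0 0 -47.7 0; -1.2 9.4 0 0 0 -47.7 0; -1.2 9.4 0 0 0 -47.7 0; -1.2 9.4 0 0 0 -47.7 0; -1.2 9.4 0 0 0 -47.7 0'; python3 -m creep '0 0 0 0 0 0 0; 0 0 0 0 0 0 0; 0 0 0 0 0 0 0'; ./m.sh 670.6 -46.8 110 92.4
```

```text
clock: 34.82
eef_pos: [675.2, -56.0, 186.7]
tool_rot: [3.14, 0.006, 1.6]
force: [-0.3, -2.1, -0.1]
width: 85.0
clock: 35.07
eef_pos: [670.5, -42.7, 188.5]
tool_rot: [-3.141, -0.001, 1.616]
force: [-0.9, 0.5, 0.8]
width: 85.6
t 35.1 at [670.5 -42.7 188.5] [-1.80e+02 -1.00e-01  9.26e+01] F [-0.9  0.5  0.8] w 85.6 
GO -0.1 -0.0 1.96 -0.0 -0.1 0.2
```

```bash
python3 -m creep '-0.1 0 1 0 0 0 0; -0.1 0 2 0 0 0 0; -0.1 0 2.6 0 0 0 0; -0.1 0 3.2 0 0 0 0; -0.1 0 3.2 0 0 0 0; -0.1 0 3.2 0 0 0 0; -0.1 0 3.2 0 0 0 0'; ./m.sh 670.6 -46.8 42 92.4
python3 - <<'E'
from h import *
s=snap("scene");crop(s,"s4",250,220,370,310,6)
E
```

```text
clock: 35.65
eef_pos: [672.5, -46.7, 62.3]
tool_rot: [3.139, -0.001, 1.615]
force: [-0.3, 0.3, 0.9]
width: 85.4
t 35.6 at [672.5 -46.7  62.3] [179.9  -0.   92.6] F [-0.3  0.3  0.9] w 85.4 
GO -0.0 -0.05 0.51 0.1 -0.0 0.2
```

View pics/s4.png

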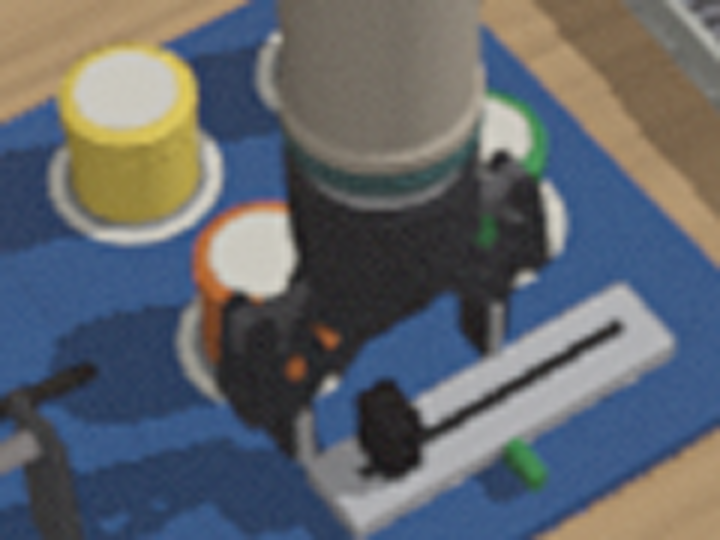

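```bash
python3 -m creep '0 -0.04 0.25 0 0 0 0; 0 -0.04 0.5 0 0 0 0; 0 -0.04 0.5 0 0 0 0; 0 -0.04 0.5 0 0 0 1; 0 -0.04 0.5 0 0 0 1; 0 -0.04 0.5 0 0 0 1; 0 -0.04 0.5 0 0 0 1; 0 -0.04 0.5 0 0 0 1; 0 -0.04 0.5 0 0 0 1; 0 -0.04 0.5 0 0 0 1'; python3 -m creep '0 0 0 0 0 0 1; 0 0 0 0 0 0 1; 0 0 0 0 0 0 1'; ./m.sh 670.6 -46.8 42 92.4
python3 - <<'E'
from h import *
s=snap("scene");crop(s,"s5",250,220,370,310,6)
E
```

```text
clock: 36.53
eef_pos: [670.2, -48.2, 40.8]
tool_rot: [3.141, 0.0, 1.614]
force: [0.3, -0.4, 2.9]
width: 19.2
clock: 36.78
eef_pos: [670.2, -48.3, 40.8]
tool_rot: [3.141, 0.0, 1.614]
force: [-1.0, 0.2, 4.5]
width: 19.0
t 36.8 at [670.2 -48.3  40.8] [180.    0.   92.5] F [-1.   0.2  4.5] w 19.0 
GO 0.04 0.01 -0.03 0.0 0.0 0.1
```

View pics/s5.png

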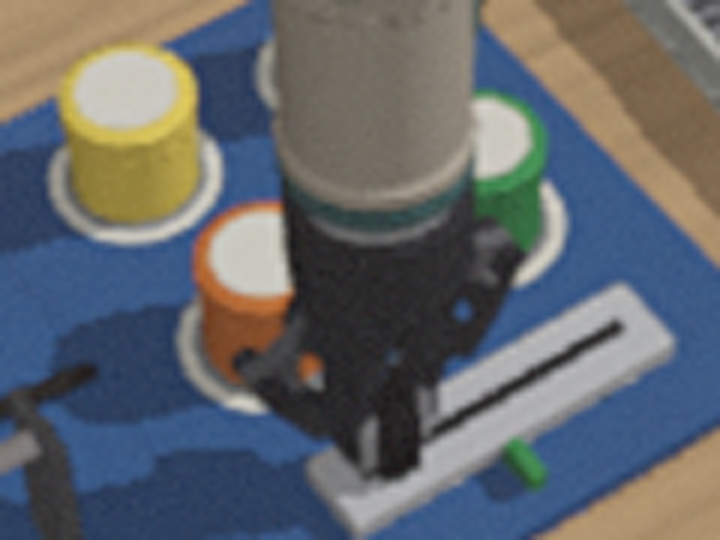

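```bash
python3 -m creep '0.3 0 0 0 0 0 1; 0.6 0 0 0 0 0 1; 0.9 0 0 0 0 0 1; 1.1 0 0 0 0 0 1; 1.2 0 0 0 0 0 1; 1.2 0 0 0 0 0 1; 1.2 0 0 0 0 0 1; 1.2 0 0 0 0 0 1; 1.2 0 0 0 0 0 1'; ./m.sh 670.6 -46.8 42 92.4; python3 -m creep '0 0 0 0 0 0 0; 0 0 0 0 0 0 0; 0 0 0 0 0 0 0; 0 0 0 0 0 0 0; 0 0 0 0 0 0 0; 0 0 -1 0 0 0 0; 0 0 -2 0 0 0 0; 0 0 -3 0 0 0 0; 0 0 -4 0 0 0 0; 0 0 -4 0 0 0 0'; ./m.sh 575 -200 250 2.4
```

```text
clock: 37.58
eef_pos: [668.0, 0.7, 40.7]
tool_rot: [3.141, -0.002, 1.614]
force: [-1.8, 1.5, 6.5]
width: 19.3
t 37.6 at [668.    0.7  40.7] [ 1.80e+02 -1.00e-01  9.25e+01] F [-1.8  1.5  6.5] w 19.3 
GO -1.19 0.01 -0.03 0.0 -0.1 0.1
clock: 38.42
eef_pos: [672.4, 1.6, 209.3]
tool_rot: [3.128, -0.002, 1.613]
force: [1.6, 1.3, 0.8]
width: 85.4
t 38.4 at [672.4   1.6 209.3] [ 1.792e+02 -1.000e-01  9.240e+01] F [1.6 1.3 0.8] w 85.4 
GO -4.93 -2.63 -1.06 0.6 -0.7 90.0
```

```bash
python3 -m creep '5 2 0 0 0 0 0; 5 2 0 0 0 0 0; 5 2 0 0 0 0 0; 5 2 0 0 0 0 0; 5 2 0 0 0 0 0; 5 2 0 0 0 0 0; 5 2 0 0 0 0 0; 5 2 0 0 0 0 0'; cat > vcheck.py <<'E'
from valve import *
import sys
d=snap("top");s=snap("scene")
crop(d,sys.argv[1]+"t",310,195,390,255,8);crop(s,sys.argv[1]+"s",290,245,370,305,8)
E
python3 vcheck.py v1; python3 pots.py 78 | grep -v "ring \[ *[2-9][0-9]\."
```

```text
clock: 39.08
eef_pos: [738.9, 203.2, 199.5]
tool_rot: [-3.141, 0.001, 1.615]
force: [-0.8, -1.9, 0.7]
width: 85.3
top [301, 202, 45, 39, 373] [652.7  54. ] ring [154. 148. 136.]
top [156, 212, 121, 5, 166] [671.  377.8] ring [138. 131.  99.]
scene [403, 158, 10, 18, 117] [442.8 431.3] ring [100.   96.5  94.5]
scene [298, 222, 23, 20, 119] [521.9  40.1] ring [116.  109.5 132. ]
scene [263, 229, 16, 12, 154] [464.9 -61.7] ring [205.  188.   99.5]
scene [265, 243, 22, 18, 80] [536.8 -75.7] ring [109.  108.5 131. ]
scene [423, 254, 14, 11, 114] [763.3 247.2] ring [103.5 137.   92. ]
scene [285, 256, 18, 13, 183] [580.1 -56.5] ring [189.  121.   78.5]
```

View pics/v1t.png

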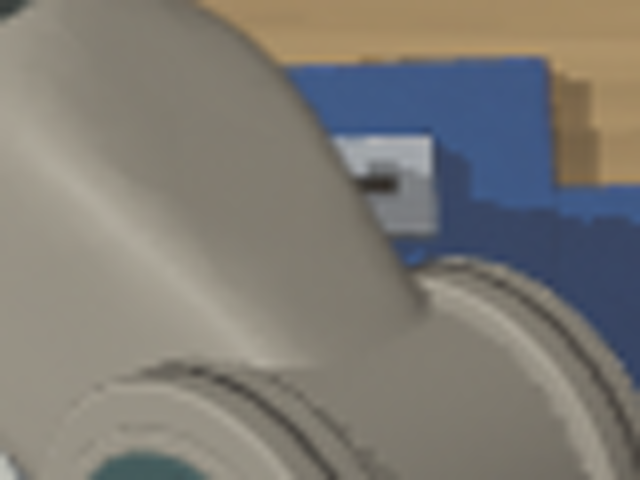

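View pics/v1s.png

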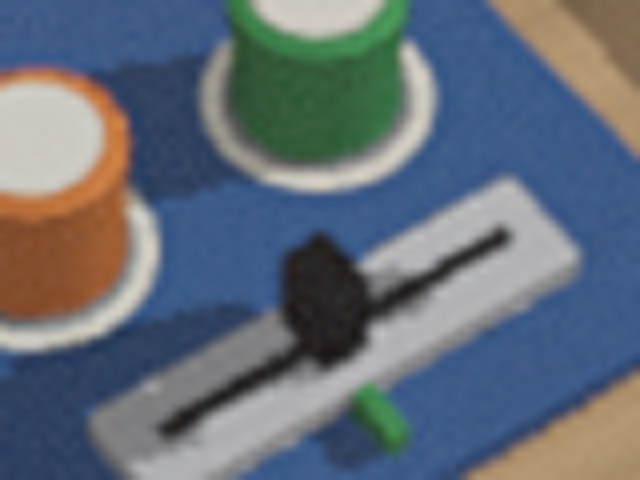

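```bash
cat > ov.py <<'E'
from valve import *
import sys
def show(x,items,name,cx,cy,S=10):
    im=cv2.resize(x["img"][cy-25:cy+25,cx-30:cx+30,::-1],None,fx=S,fy=S,interpolation=cv2.INTER_CUBIC)
    for (vv,a,b,h,c) in items:
        P=((proj(x,box(*vv,a,b,h))-[cx-30,cy-25]+.5)*S).astype(int)
        for i in range(8):
            for j in range(i):
                if bin(i^j).count("1")==1: cv2.line(im,tuple(map(int,P[i])),tuple(map(int,P[j])),c,1)
    cv2.imwrite(f"pics/{name}.png",im)
E
python3 - <<'E'
from ov import *
s=snap("scene")
show(s,[([147,-5.7,30],14,10,40,(0,255,255)),([182.3,-5.7,18],11,4,14,(0,0,255))],"ov2",330,285)
E
```

```text
(no output)
```

View pics/ov2.png

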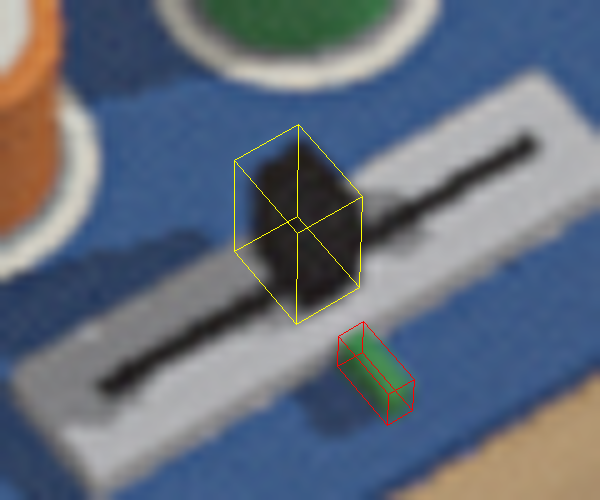

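```bash
./m.sh 560 -280 300 2.4
```

```text
t 39.3 at [739.7 200.4 200.5] [1.80e+02 1.00e-01 9.23e+01] F [ 0.7 -0.4  0.1] w 85.4 
GO -11.82 -4.97 -2.47 0.1 0.0 89.9
```

```bash
python3 -m creep '-11.8 -5 -2.5 0 0 90 0; -11.8 -5 -2.5 0 0 90 0; -11.8 -5 -2.5 0 0 90 0; -11.8 -5 -2.5 0 0 90 0; -11.8 -5 -2.5 0 0 90 0; -11.8 -5 -2.5 0 0 90 0; -11.8 -5 -2.5 0 0 90 0; -11.8 -5 -2.5 0 0 90 0; -11.8 -5 -2.5 0 0 90 0; -11.8 -5 -2.5 0 0 90 0';python3 -m creep '0 0 0 0 0 26 0; 0 0 0 0 0 26 0; 0 0 0 0 0 26 0; 0 0 0 0 0 26 0; 0 0 0 0 0 26 0'; ./m.sh 560 -280 300 2.4
python3 - <<'E'
from ov import *
s=snap("scene","full5s");d=snap("top","full5t")
it=[([147,-5.7,30],14,10,40,(0,255,255)),([182.3,-5.7,18],11,4,14,(0,0,255))]
show(s,it,"ov3s",330,285);show(d,it,"ov3t",340,215)
E
```

```text
clock: 40.17
eef_pos: [594.4, -183.2, 281.1]
tool_rot: [3.141, -0.0, 0.356]
force: [1.3, -0.8, -0.9]
width: 85.2
clock: 40.58
eef_pos: [595.5, -181.2, 280.7]
tool_rot: [3.141, -0.001, -0.094]
force: [-0.9, -0.0, -0.4]
width: 85.7
t 40.6 at [ 595.5 -181.2  280.7] [180.   -0.   -5.4] F [-0.9 -0.  -0.4] w 85.7 
GO -0.65 2.54 -0.48 0.0 -0.0 -7.8
```

View pics/ov3t.png

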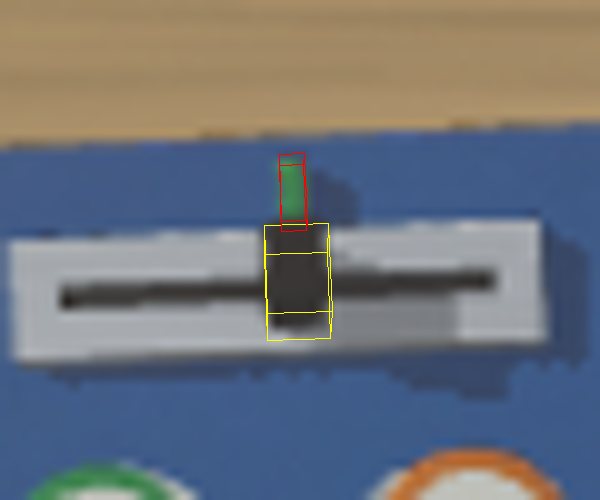

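View pics/full5t.png

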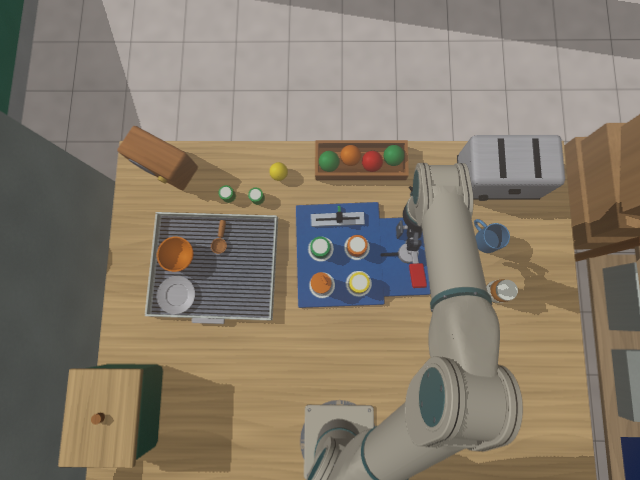

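```bash
cat > edge.py <<'E'
from valve import *
def edges(d,row,c0,c1,sig):
    v=sig(d["img"][row,c0:c1].astype(float));lo,hi=v.min(),(np.r_[v[:2],v[-2:]]).mean();t=(lo+hi)/2
    k=v.argmin();i=k
    while v[i]<t:i-=1
    a=i+(v[i]-t)/(v[i]-v[i+1]);i=k
    while v[i]<t:i+=1
    b=i-(v[i]-t)/(v[i]-v[i-1]);return c0+a,c0+b
d=snap("top")
ty=lambda P:(P[:,:2]-C)@uy
tx=lambda P:(P[:,:2]-C)@ux
for r in range(209,224):
    try:
        e=edges(d,r,332,347,lambda p:p.sum(1));P=at_z(d,[[e[0],r],[e[1],r]],65);print(r,np.round(e,2),"ty",ty(P).round(1),ty(P).mean().round(1),"tx",tx(P)[0].round(0))
    except Exception as x: print(r,x)
print("mark")
for r in range(204,213):
    try:
        e=edges(d,r,333,345,lambda p:p[:,0]*1.0+p[:,2]-1.5*p[:,1]);P=at_z(d,[[e[0],r],[e[1],r]],32);print(r,np.round(e,2),"ty",ty(P).round(1),ty(P).mean().round(1))
    except Exception as x: print(r,x)
print(d["img"][207,330:350].tolist())
E
python3 edge.py
```

```text
209 [339.83 345.08] ty [ -8.3 -24.7] -16.5 tx 172.0
210 [340.04 345.15] ty [ -8.8 -24.7] -16.8 tx 168.0
211 [337.93 344.76] ty [ -2.1 -23.4] -12.7 tx 165.0
212 [336.12 342.44] ty [  3.7 -16. ] -6.2 tx 162.0
213 [335.54 342.05] ty [  5.6 -14.7] -4.6 tx 159.0
214 [335.8 342. ] ty [  4.9 -14.4] -4.7 tx 156.0
215 [335.8  342.59] ty [  5.  -16.1] -5.5 tx 153.0
216 [335.95 342.47] ty [  4.7 -15.6] -5.5 tx 150.0
217 index 15 is out of bounds for axis 0 with size 15
218 index 15 is out of bounds for axis 0 with size 15
219 [334.29 342.17] ty [ 10.2 -14.3] -2.0 tx 140.0
220 [336.1  342.27] ty [  4.7 -14.5] -4.9 tx 137.0
221 [336.36 342.32] ty [  4.  -14.5] -5.2 tx 134.0
222 [336.57 342.28] ty [  3.5 -14.2] -5.4 tx 131.0
223 index 15 is out of bounds for axis 0 with size 15
mark
204 index 12 is out of bounds for axis 0 with size 12
205 [337.35 339.88] ty [-1.4 -9.5] -5.5
206 [337.28 339.58] ty [-1.1 -8.4] -4.8
207 [337.34 340.07] ty [-1.2 -9.9] -5.5
208 [337.46 340.24] ty [ -1.4 -10.3] -5.8
209 [337.5  340.25] ty [ -1.4 -10.2] -5.8
210 [337.42 340.22] ty [ -1. -10.] -5.5
211 [337.55 340.26] ty [ -1.3 -10. ] -5.6
212 [336.73 341.67] ty [  1.4 -14.3] -6.4
[[66, 91, 134], [66, 91, 135], [66, 91, 135], [66, 91, 135], [66, 91, 134], [64, 89, 133], [65, 90, 134], [65, 103, 125], [66, 133, 80], [65, 127, 81], [62, 101, 91], [60, 73, 104], [61, 78, 113], [65, 91, 134], [66, 91, 135], [67, 92, 136], [66, 92, 137], [65, 91, 136], [64, 90, 135], [65, 91, 135]]
```

```bash
./m.sh 474 -217 225 2.4
python3 - <<'E'
from h import *
s=snap("scene");crop(s,"s6",180,200,300,290,6)
E
```

```text
t 40.7 at [ 595.8 -180.6  280.4] [180.   -0.   -5.1] F [-0.1  0.  -0.3] w 85.2 
GO -2.95 1.17 1.38 0.0 -0.0 -7.5
```

View pics/s6.png

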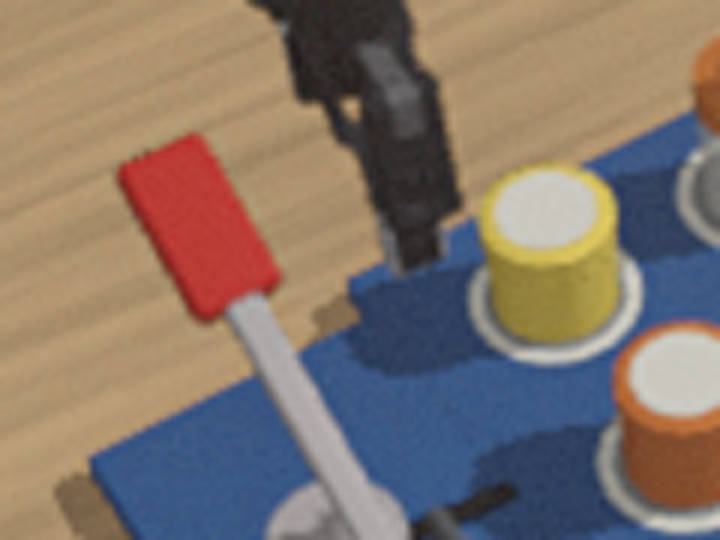

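```bash
python3 - <<'E'
from h import *
s=snap("scene");d=snap("top")
A=np.array([[198,135],[122,175],[210,320],[280,275]])/6+[180,200]-.4   # near-left? 
B=np.array([[640,488],[708,483],[690,368],[622,372]])/5+[285,190]-.4
for a,b in zip(A,B): print(tri([s,d],[a,b]).round(1))
print(tri([s,d],[A.mean(0),B.mean(0)]).round(1))
E
python3 -m creep '-2.95 1.17 0 0 0 -7.5 0; -2.95 1.17 0 0 0 -7.5 1; -2.95 1.17 0 0 0 -7.5 1; -2.95 1.17 0 0 0 -7.5 1; -2.95 1.17 0 0 0 -7.5 1; -2.95 1.17 0 0 0 -7.5 1; -2.95 1.17 0 0 0 -7.5 1; -2.95 1.17 0 0 0 -7.5 1'; ./m.sh 474 -217 225 2.4
```

```text
[ 441.4 -201.8  187.4]
[ 444.7 -238.1  187.3]
[ 511.6 -234.6  160.6]
[ 507.9 -198.6  162.3]
[ 476.  -218.3  173.7]
clock: 41.55
eef_pos: [475.9, -215.4, 280.2]
tool_rot: [-3.141, -0.001, 0.043]
force: [0.5, -0.8, 0.1]
width: 0.6
t 41.5 at [ 475.9 -215.4  280.2] [-1.8e+02 -1.0e-01  2.5e+00] F [ 0.5 -0.8  0.1] w 0.6 
GO -0.05 0.04 1.38 -0.0 -0.1 0.1
```

```bash
python3 -m creep '0 0.05 0.8 0 0 0 1; 0 0.05 1.6 0 0 0 1; 0 0.05 2.3 0 0 0 1; 0 0.05 2.3 0 0 0 1; 0 0.05 2.3 0 0 0 1; 0 0.05 2.3 0 0 0 1'; ./m.sh 474 -217 70 2.4
```

```text
clock: 42.05
eef_pos: [475.9, -217.7, 189.3]
tool_rot: [3.141, -0.002, 0.042]
force: [0.5, 0.3, 0.2]
width: 0.2
t 42.0 at [ 475.9 -217.7  189.3] [ 1.8e+02 -1.0e-01  2.4e+00] F [0.5 0.3 0.2] w 0.2 
GO -0.05 -0.02 2.98 0.0 -0.1 0.0
```

```bash
python3 -m creep '-0.1 0 0.5 0 0 0 1; -0.2 0 1 0 0 0 1; -0.3 0 1.5 0 0 0 1; -0.35 0 2 0 0 0 1; -0.35 0 2.4 0 0 0 1; -0.3 0 2.6 0 0 0 1; -0.3 0 2.6 0 0 0 1; -0.3 0 2.6 0 0 0 1'; ./m.sh 464 -217 70 2.4
```

```text
clock: 42.72
eef_pos: [462.2, -219.7, 85.5]
tool_rot: [3.14, 0.001, 0.04]
force: [-3.9, -0.6, 6.7]
width: 0.0
t 42.7 at [ 462.2 -219.7   85.5] [1.799e+02 1.000e-01 2.300e+00] F [-3.9 -0.6  6.7] w 0.0 
GO 0.05 -0.07 0.39 0.1 0.1 -0.1
```

```bash
for i in 1; do python3 -m creep '0 0 0.2 0 0 0 1; 0 0 0.2 0 0 0 1; 0 0 0.2 0 0 0 1'; python3 -m creep '0 0 0.15 0 0 0 1; 0 0 0.15 0 0 0 1;0 0 0.15 0 0 0 1'; python3 -m creep '0 0 0.1 0 0 0 1; 0 0 0.1 0 0 0 1;0 0 0.1 0 0 0 1'; done
```

```text
clock: 42.97
eef_pos: [463.1, -219.7, 78.0]
tool_rot: [3.139, -0.001, 0.04]
force: [-3.2, -0.4, 6.3]
width: 0.1
clock: 43.22
eef_pos: [463.9, -219.7, 72.2]
tool_rot: [3.139, -0.003, 0.041]
force: [-2.2, -1.4, 7.4]
width: 0.1
clock: 43.47
eef_pos: [464.6, -219.7, 68.4]
tool_rot: [3.139, -0.004, 0.041]
force: [-0.8, -0.1, 8.1]
width: 0.2
```

```bash
python3 -m creep '0 0 0.1 0 0 0 1; 0 0 0.1 0 0 0 1;0 0 0.1 0 0 0 1'; python3 -m creep '0 0 0.08 0 0 0 1; 0 0 0.08 0 0 0 1;0 0 0.08 0 0 0 1'
python3 - <<'E'
from h import *
s=snap("scene");crop(s,"s7",180,200,300,290,6)
E
```

```text
clock: 43.72
eef_pos: [465.1, -219.7, 66.0]
tool_rot: [3.138, -0.005, 0.041]
force: [-3.3, 0.4, 22.0]
width: 0.0
clock: 43.97
eef_pos: [465.5, -219.7, 64.8]
tool_rot: [3.136, -0.006, 0.041]
force: [-7.6, 2.2, 41.8]
width: -0.0
```

View pics/s7.png

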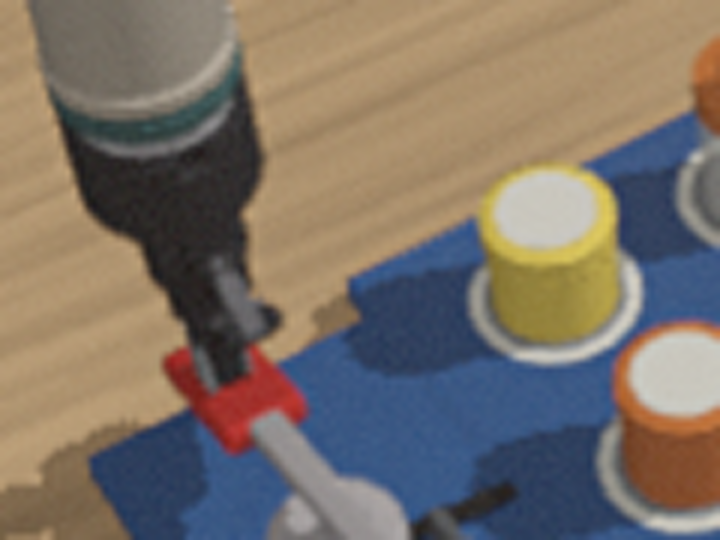

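```bash
python3 -m creep '0 0 -0.5 0 0 0 1; 0 0 -1 0 0 0 1; 0.1 0 -1.6 0 0 0 1; 0.2 0 -2.3 0 0 0 1; 0.2 0 -3.1 0 0 0 1; 0.2 0 -3.2 0 0 0 1; 0.2 0 -3.2 0 0 0 1; 0.2 0 -3.2 0 0 0 1'; python3 -m creep '0 0 0 0 0 0 1; 0 0 0 0 0 0 1;0 0 0 0 0 0 1'; ./m.sh 464 -217 65 2.4
python3 - <<'E'
from h import *
s=snap("scene");crop(s,"s8",180,200,300,290,6)
E
```

```text
clock: 44.68
eef_pos: [471.2, -218.7, 188.0]
tool_rot: [3.14, -0.003, 0.041]
force: [0.8, -1.2, 0.8]
width: -0.3
clock: 44.93
eef_pos: [470.4, -218.6, 186.3]
tool_rot: [-3.141, 0.001, 0.041]
force: [0.5, -1.3, 2.0]
width: -0.3
t 44.9 at [ 470.4 -218.6  186.3] [-180.     0.     2.3] F [ 0.5 -1.3  2. ] w -0.3 
GO -0.16 -0.05 3.03 -0.0 0.0 -0.1
```

View pics/s8.png

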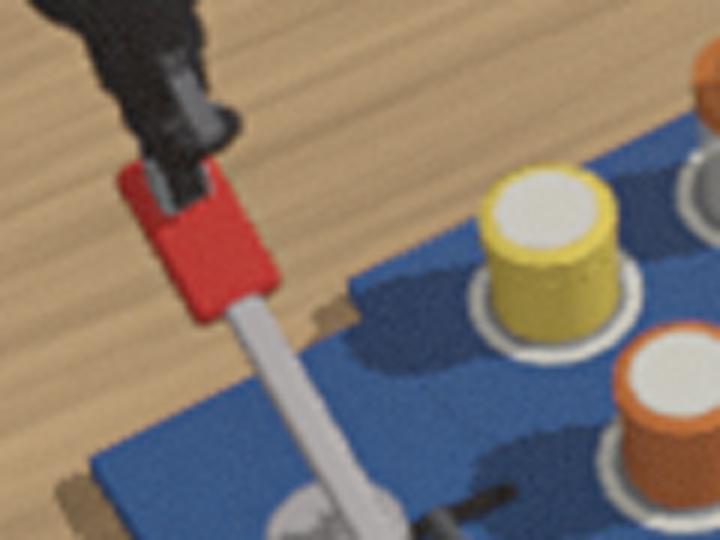

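```bash
python3 -m creep '0 0 -0.25 0 0 0 1; 0 0 -0.25 0 0 0 1; -0.1 0 0.5 0 0 0 1; -0.15 0 1.2 0 0 0 1; -0.2 0 1.9 0 0 0 1; -0.2 0 2.5 0 0 0 1; -0.15 0 2.9 0 0 0 1; -0.1 0 3.05 0 0 0 1; -0.1 0 3.05 0 0 0 1; -0.1 0 3.05 0 0 0 1'; python3 -m creep '0 0 0 0 0 0 1; 0 0 0 0 0 0 1; 0 0 0 0 0 0 1'
```

```text
clock: 45.82
eef_pos: [464.3, -218.7, 66.1]
tool_rot: [3.14, 0.005, 0.041]
force: [-6.7, 0.5, 16.8]
width: -0.5
clock: 46.07
eef_pos: [464.3, -218.7, 66.2]
tool_rot: [3.141, 0.004, 0.04]
force: [-4.7, 0.1, 16.7]
width: -0.1
```

```bash
python3 -m creep '0 0 0.04 0 0 0 1; 0 0 0.04 0 0 0 1; 0 0 0.04 0 0 0 1';  python3 -m creep '0 0 -0.5 0 0 0 1; 0 0 -1 0 0 0 1; 0.1 0 -1.6 0 0 0 1; 0.2 0 -2.3 0 0 0 1; 0.2 0 -3.1 0 0 0 1; 0.2 0 -3.4 0 0 0 1; 0.2 0 -3.4 0 0 0 1; 0.2 0 -3.4 0 0 0 1; 0.2 0 -3.4 0 0 0 1'; ./m.sh 464 -217 64 2.4
```

```text
clock: 46.32
eef_pos: [464.5, -218.7, 65.6]
tool_rot: [3.14, 0.004, 0.041]
force: [-6.9, 1.0, 25.8]
width: 0.1
clock: 47.07
eef_pos: [473.3, -217.9, 198.4]
tool_rot: [-3.141, 0.002, 0.041]
force: [-0.6, 0.4, 0.3]
width: 0.0
t 47.1 at [ 473.3 -217.9  198.4] [-1.799e+02  1.000e-01  2.400e+00] F [-0.6  0.4  0.3] w 0.0 
GO -0.22 -0.03 3.36 -0.1 0.1 -0.0
```

```bash
python3 -m creep '0 0 0 0 0 0 1; 0 0 0 0 0 0 1; -0.1 0 0.7 0 0 0 1; -0.15 0 1.4 0 0 0 1; -0.2 0 2.1 0 0 0 1; -0.2 0 2.7 0 0 0 1; -0.2 0 3.2 0 0 0 1; -0.2 0 3.38 0 0 0 1; -0.2 0 3.38 0 0 0 1; -0.2 0 3.38 0 0 0 1'; python3 -m creep '0 0 0 0 0 0 1; 0 0 0 0 0 0 1; 0 0 0 0 0 0 1'
```

```text
clock: 47.9
eef_pos: [467.8, -218.7, 66.4]
tool_rot: [3.139, -0.002, 0.042]
force: [-4.9, 1.9, 28.6]
width: 0.4
clock: 48.15
eef_pos: [467.7, -218.7, 66.4]
tool_rot: [3.14, -0.003, 0.041]
force: [-3.4, 1.1, 27.2]
width: -0.1
```

Stroke 3 is at the stop. Up, then stroke 4.

```bash
python3 -m creep '0 0 -0.5 0 0 0 1; 0 0 -1 0 0 0 1; 0.1 0 -1.6 0 0 0 1; 0.1 0 -2.3 0 0 0 1; 0.1 0 -3.1 0 0 0 1; 0.1 0 -3.4 0 0 0 1; 0.1 0 -3.4 0 0 0 1; 0.1 0 -3.4 0 0 0 1; 0.1 0 -3.4 0 0 0 1'; python3 -m creep '0 0 0 0 0 0 1; 0 0 0 0 0 0 1; -0.1 0 0.7 0 0 0 1; -0.15 0 1.4 0 0 0 1; -0.2 0 2.1 0 0 0 1; -0.2 0 2.7 0 0 0 1; -0.15 0 3.2 0 0 0 1; -0.1 0 3.4 0 0 0 1; -0.1 0 3.4 0 0 0 1; -0.1 0 3.4 0 0 0 1'; python3 -m creep '0 0 0 0 0 0 1; 0 0 0 0 0 0 1; 0 0 0 0 0 0 1'
```

```text
clock: 48.9
eef_pos: [469.3, -218.1, 198.7]
tool_rot: [-3.14, 0.003, 0.041]
force: [-0.7, 0.1, -0.6]
width: -0.2
clock: 49.73
eef_pos: [464.3, -218.8, 65.5]
tool_rot: [3.14, 0.005, 0.041]
force: [-8.1, 0.3, 26.0]
width: 0.3
clock: 49.98
eef_pos: [464.3, -218.8, 65.6]
tool_rot: [3.14, 0.004, 0.041]
force: [-8.7, 0.2, 25.6]
width: 0.1
```

```bash
python3 -m creep '0 0 -0.5 0 0 0 1; 0 0 -1 0 0 0 1; 0.1 0 -1.6 0 0 0 1; 0.1 0 -2.3 0 0 0 1; 0.1 0 -3.1 0 0 0 1; 0.1 0 -3.4 0 0 0 1; 0.1 0 -3.4 0 0 0 1; 0.1 0 -3.4 0 0 0 1; 0.1 0 -3.4 0 0 0 1'; python3 -m creep '0 0 0 0 0 0 1; 0 0 0 0 0 0 1; -0.1 0 0.7 0 0 0 1; -0.15 0 1.4 0 0 0 1; -0.2 0 2.1 0 0 0 1; -0.2 0 2.7 0 0 0 1; -0.15 0 3.2 0 0 0 1; -0.1 0 3.4 0 0 0 1; -0.1 0 3.4 0 0 0 1; -0.1 0 3.4 0 0 0 1'; python3 -m creep '0 0 0 0 0 0 1; 0 0 0 0 0 0 1; 0 0 0 0 0 0 1'
```

```text
clock: 50.73
eef_pos: [469.4, -218.1, 198.8]
tool_rot: [-3.141, 0.002, 0.041]
force: [0.3, 1.3, 0.5]
width: -0.1
clock: 51.57
eef_pos: [464.3, -218.8, 65.5]
tool_rot: [3.14, 0.005, 0.041]
force: [-7.4, 0.2, 26.5]
width: 0.1
clock: 51.82
eef_pos: [464.2, -218.8, 65.6]
tool_rot: [3.14, 0.004, 0.041]
force: [-8.3, 0.3, 25.7]
width: -0.0
```

Five full strokes down. Up, and one more for margin isn't needed; clear off and check.

```bash
python3 -m creep '0 0 -0.5 0 0 0 1; 0 0 -1 0 0 0 1; 0.1 0 -1.6 0 0 0 1; 0.1 0 -2.3 0 0 0 1; 0.1 0 -3.1 0 0 0 1; 0.1 0 -4 0 0 0 1; 0.1 0 -5 0 0 0 1; 0.1 0 -5.5 0 0 0 1; 0.1 0 -5.5 0 0 0 1'; python3 -m creep '0 5 0 0 0 0 1; 0 5 0 0 0 0 1; 0 5 0 0 0 0 1; 0 5 0 0 0 0 1; 0 5 0 0 0 0 1; 0 5 0 0 0 0 1; 0 5 0 0 0 0 1; 0 5 0 0 0 0 1'; python3 pots.py 78 | grep -v "ring \[ *1[0-6]"; python3 edge.py
python3 - <<'E'
from h import *
d=snap("top","top9");s=snap("scene","scene9")
h=cv2.cvtColor(d["img"],cv2.COLOR_RGB2HSV)
m=((h[...,0]>5)&(h[...,0]<17)&(h[...,1]>170)).astype(np.uint8)
n,l,st,ce=cv2.connectedComponentsWithStats(m)
for k in range(1,n):
    if st[k,4]>60 and abs(ce[k]-[321,283]).max()<15:
        c,r=cv2.minEnclosingCircle(np.argwhere(l==k)[:,::-1].astype(np.float32));print("cup lid",st[k],at_z(d,[c,ce[k]],102).round(1))
E
```

```text
clock: 52.57
eef_pos: [473.2, -218.8, 288.4]
tool_rot: [3.138, -0.008, 0.041]
force: [0.8, -1.3, -0.4]
width: -0.0
clock: 53.23
eef_pos: [478.4, -416.8, 282.5]
tool_rot: [-3.139, 0.002, 0.042]
force: [0.4, 0.6, 0.2]
width: 0.2
top [220, 187, 11, 10, 91] [743.  355.6] ring [ 91.  123.5  75. ]
top [250, 189, 11, 11, 90] [736.3 262. ] ring [ 93. 132.  84.]
top [311, 213, 30, 13, 226] [655.7  48.9] ring [ 70.   90.  111.5]
top [343, 212, 21, 12, 129] [665.1 -53.5] ring [ 64.  89. 105.]
top [350, 237, 15, 15, 168] [578.9 -55.8] ring [177. 112.  64.]
top [313, 239, 15, 14, 173] [573.3  58.2] ring [ 69.5 133.5  88.5]
top [352, 275, 15, 14, 170] [464.3 -61.5] ring [193. 180.  73.]
scene [263, 229, 16, 12, 154] [464.9 -61.7] ring [202.  186.   97.5]
scene [321, 236, 18, 14, 184] [574.1  57.6] ring [ 68. 131.  95.]
scene [452, 242, 13, 10, 105] [769.9 339.9] ring [ 95.5 140.   97. ]
scene [322, 251, 22, 18, 90] [640.   35.9] ring [ 64.  97. 132.]
scene [285, 256, 18, 13, 182] [580.  -56.6] ring [186. 120.  78.]
scene [287, 270, 23, 19, 91] [645.7 -71.9] ring [ 93.  91. 131.]
209 [339.87 345.01
[... 806 characters left out ...]
5 [337.31 339.96] ty [-1.3 -9.8] -5.6
206 [337.29 339.58] ty [-1.1 -8.4] -4.8
207 [337.34 340.08] ty [-1.1 -9.9] -5.5
208 [337.46 340.25] ty [ -1.4 -10.3] -5.9
209 [337.49 340.23] ty [ -1.4 -10.1] -5.7
210 [337.42 340.25] ty [ -1.  -10.1] -5.5
211 [337.55 340.24] ty [-1.3 -9.9] -5.6
212 [336.66 341.59] ty [  1.7 -14.1] -6.2
[[66, 90, 133], [65, 90, 133], [66, 91, 134], [66, 90, 134], [65, 90, 133], [65, 90, 133], [65, 90, 133], [66, 103, 124], [66, 132, 80], [65, 126, 80], [61, 100, 91], [59, 73, 103], [61, 78, 113], [65, 90, 134], [66, 91, 135], [65, 91, 136], [66, 92, 136], [64, 90, 135], [65, 90, 134], [64, 90, 133]]
cup lid [311 273  19  20 265] [[459.1  54.3 102. ]
 [458.3  57.2 102. ]]
```

View pics/top9.png

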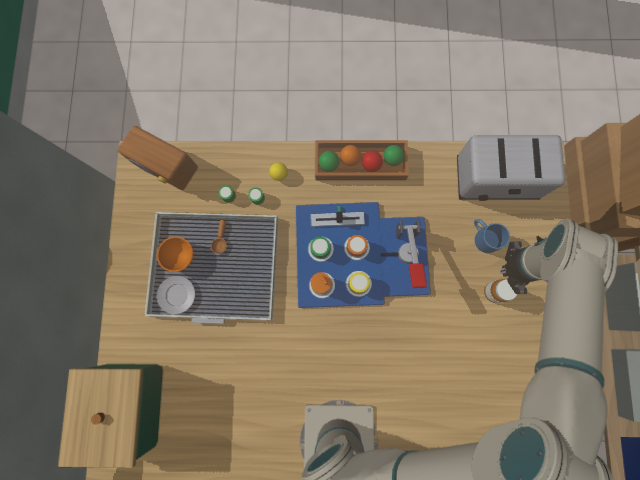

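View pics/scene9.png

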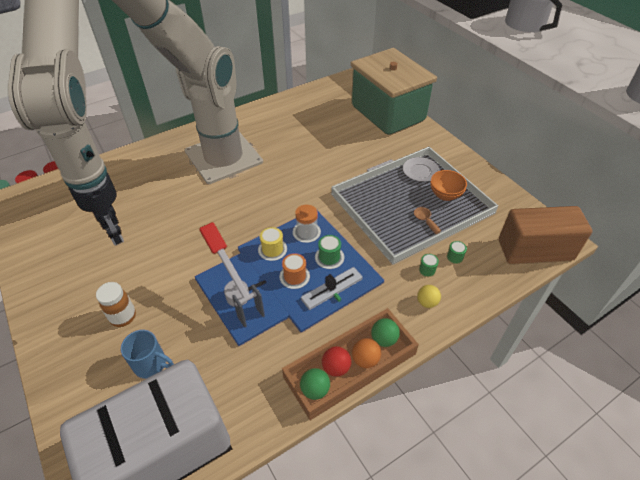

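```bash
python3 - <<'E'
from cell import ctrl
print(ctrl.finish_job())
E
```

```text
the job is handed in; nothing more can be done
None
```

The job is handed in after about 54 s of robot time, with the steps done in the order asked. Everything looked right in the last pictures.

- **Pots and cup:** Everything in the drawer that was wanted now stands upright on a pad of its own: the orange, green and yellow pots and the sippy cup. No blue pot was found. I left the two smaller green pots on the worktop alone. My first placing of the green pot was about 4.5 mm off centre, so I regripped it and centred it. At the end all four measured within about 1.5 mm of their pad centres.
- **Valve:** I gripped the slider and moved it 49 mm along. The top camera puts the grip at about −5.1 mm and the mark at −5.6 mm along the track, level to about 0.5 mm. The scene camera read it 1–2 mm further on, but the mark's outline was off the same way there, so I trusted the top view.
- **Lever:** I pumped it five times. Each stroke went down to the stop, with force rising from about 8 N to 26–42 N at about 66 mm height, and each time I raised the tool clear so the spring could bring the lever back up. It ended in its starting position in both pictures. The 42 N was on the fingertips during the first stroke, not on the arm or gripper body.
- **Everything else:** The bowls, plate, spoon, mug and jar look unmoved. The arm ended clear of everything. I saw no sign of a pot being knocked aside during the run.

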